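# Scoop the paper rolls out of the packing chips

### The arm

A 6-joint arm with a two-finger parallel gripper is mounted at the origin on the work surface. World frame = base frame: x ahead of the robot, y to its left, z up, the work surface at z = 0. Lengths are in m, angles in degrees, forces in N, time in s.
With the tool pointing down it reaches from about 0.4 to 0.825 m from the base axis. Payload 7 kg.
Tool frame: the origin (TCP) lies at the very end of the fingers, on their centre line; the grasp point (between the pads) lies 19 mm behind it; z points along the fingers, x is the direction in which the jaws open and shut, and the axes are right-handed (so a half turn about z gives the same grasp; the last joint's range is limited). The gripper opens to 88 mm and grips with 3 to 60 N. Pads are 19 mm wide; open, the fingers measure 130 mm over their backs; the gripper's body (78 mm by 193 mm) begins 47 mm behind the grasp point.
Start: joints at [85.548, 20.546, 0.682, 0, -70.136, -16.507], TCP at [0.241, 0.63, 0.227] pointing down, gripper open.
Joint ranges: [-176.03, 176.03], [-82.01, 121.73], [-58.28, 71.71], [-173.87, 95.51], [-174.79, -0.11], [-173.66, 173.66]. Speed limits (degrees/s): [136.94, 136.94, 172.46, 180, 180, 180].

### API

Orientations are given as [roll, pitch, yaw] about the fixed x, y, z axes, in that order (R = Rz(yaw) Ry(pitch) Rx(roll)).
In Python, from plant import get_state, optics, order, finder gives the robot as it stands.
- The arm moves only by the shell command python3 -m crank 'ROWS' [FORCE]. ROWS is JSON, a list of rows, each an object of numbers: "dx", "dy", "dz": the shift along the tool's x, y, z in mm; "wx", "wy", "wz": the turn, a rotation vector about the tool's x, y, z in degrees; "hand": the opening in per cent of the stroke, from 0 (shut) to 100 (fully open). A call has 1 to 10 rows; each row shifts and turns the commanded pose from where the row before left it, along the tool's axes as they then stand; what a row does not reach is not made up. A row lasts 1/8 s, in which the tool goes at most 62.5 mm and 10.7 degrees, less where a joint would pass 70% of its speed; a pose out of reach is approached as far as the arm can. A call is refused whole if a number of a shift passes 62.5 or a number of a turn 10.7, either way. A call with a gripper value outside its range is refused whole. The fingers move at their own pace and stop on an object; FORCE is the grip in N (left out, the last holds). Time passes only in rows, so rows that do not move let the fingers close. It gives the time, the measured TCP pose, the force and the opening at its end, in the units of the state.
- get_state(): the state, without advancing time (a new reading comes with each control period).
- optics.capture(name): name is "scene" or "side" or "wrist"; returns the picture (400x640x3 uint8, blue, green, red); there is no depth.
- optics.calibration(name): a dict with "intrinsics" (3x3 intrinsics, pixels), "k1" (the pictures are not rectified: a ray, as slopes to the right and down, at radius r is drawn at 1 + k1 r^2 times it, then the intrinsics apply), "R" (3x3) and "t" (3): a world point X has camera coordinates R X + t; the wrist camera has in their place "T_tool_cam" (4x4, takes a point from camera to tool coordinates, whose origin is the TCP and whose axes are the tool frame's). Camera axes: x right, y down, z forward; pixel columns grow to the right and rows downward; lengths in m; the calibration is good to about 2 mm. A picture is of the moment at which its call begins: read the wrist's pose just before it. calibration takes no time and is no camera call.
- order.close_job(): hands the job in, once; it reports no verdict.
Trained networks look in the newest picture that a camera, given by its name, has taken for a name from the list of things; names that differ only in an ending like _2 or _b are one class to them, and where a whole thing is asked for, a point or a joint stands for the part that bears it (a point fixed in the world has none). Each returns a list of dicts, best first, with "conf" (0 to 1); they miss things now and then, are a little off and sometimes report something else, mostly with a low value. They report only what shows in the picture. A call takes as long as a camera call. They do not tell look-alikes from the thing itself.
- finder.masks_of(thing, camera): "mask" (400x640 bool, what is visible of it) and "rect" ([centre column, centre row, width, height] in pixels, round what is visible of it).
- finder.place_of(thing, camera): "centre" ([column, row] in pixels: a listed point, or the origin of a listed thing).
The state is a dict: "time_s": time; "joints": joint angles; "qd": joint speeds; "joint_torque": joint torques, N m; "tcp_pos": TCP position; "eef_rot": TCP orientation; "contact_force": force on the tool from outside, world axes, zero at the start; "moment": the same for the moment, N m; "gripper_width": finger opening in m.
Only numpy, scipy, OpenCV 4.12 (cv2) and the standard library are available. Lean on these libraries where they do the work, as an engineer would, in place of code of your own. Each camera call takes 0.05 s, during which the arm holds its last target.

### The job

The calculator paper rolls have arrived among packing chips in the shallow carton tray. With the wire scoop, never touching the rolls with the gripper, scoop up all three rolls, let the chips drop back through the wires into the tray, and tip the rolls gently, from close above its rim, into the grey bin with no chip among them. Then stand the scoop upright on its rubber mat again and let go; every chip must end up in the tray, and the other things on the desk are left alone.

Things in the scene. Friction and masses are not known exactly. Their poses are not given: they have to be found in the camera images.
- scoop: Sifting scoop of steel wire with a black overhead grip, 0.30 kg. Origin: centre of its underside; x out of its open nose, z up. 182 mm long from the back plate (x = -92, from 28 to 62 mm up) to the wire tips, 201 mm wide; side rails 24 and 44 mm up; the upper slopes down to the floor between x = 0 and +35. The grip hangs over the load, on a tube from the back plate. Starts upright on the mat, nose within 0.6 rad of world +y
- scoop_grip (a point): Centre of the scoop's overhead rubber grip: a level bar along the scoop's x, 110 mm long, 26 mm wide (y) and 34 mm high, centred 115 mm above the scoop's underside and 10 mm ahead of its origin. Close the fingers across its 26 mm width, firmly: a push at the nose twists it in a weak grip. Axes as the scoop's
- scoop_nose (a point): Middle of the scoop's nose: tip of the middle wire at underside level, 91 mm ahead of the scoop's origin; axes as the scoop's. The scoop's floor is five smooth steel wires 5 mm thick (3 mm at the tips) along x, at y = -98, -49, 0, 49, 98 mm, free at the nose, with open slots 44 mm wide between
- tray: Chip tray: a shallow cut-down cardboard carton, fixed, outside 490 x 235 x 65 mm, walls and floor 5 mm thick (inside 480 x 225 mm). Origin: centre of its underside, on the desk; x along its length (within 0.15 rad of world +y), z up. Rolls and chips all lie at local x from -45 mm to the +x end wall; the rest of its floor is bare
- bin: Grey plastic supply bin, open at the top, fixed, square, outside 230 x 230 x 115 mm high, walls and floor 5 mm thick, rim ledge 6 mm wider. Origin: centre of its underside, on the desk; empty at the start. Stands beyond one end of the tray, on the left or on the right, its x within 0.25 rad of world x
- mat: Black rubber mat on the desk, 220 x 220 x 3 mm, fixed, the scoop's place. Origin: centre of its underside. Stands beyond the other end of the tray than the bin
- roll0: Roll of calculator paper, white, a solid cylinder 60 mm in diameter and 70 mm long, about 0.12 kg, lying on its side in the tray so that it rolls. Origin: its centre; x along its axis. The three rolls are alike
- roll1: Roll of calculator paper, white, a solid cylinder 60 mm in diameter and 70 mm long, about 0.12 kg, lying on its side in the tray so that it rolls. Origin: its centre; x along its axis. The three rolls are alike
- roll2: Roll of calculator paper, white, a solid cylinder 60 mm in diameter and 70 mm long, about 0.12 kg, lying on its side in the tray so that it rolls. Origin: its centre; x along its axis. The three rolls are alike
- chip0: Stiff moulded packing chip, cream, bent sausage shape 40 mm long, 28 mm across the bend and 22 mm thick, 10 g: it drops through the scoop's slots whichever way it lies. Origin: its middle. The five chips are alike
- chip1: Stiff moulded packing chip, cream, bent sausage shape 40 mm long, 28 mm across the bend and 22 mm thick, 10 g: it drops through the scoop's slots whichever way it lies. Origin: its middle. The five chips are alike
- chip2: Stiff moulded packing chip, cream, bent sausage shape 40 mm long, 28 mm across the bend and 22 mm thick, 10 g: it drops through the scoop's slots whichever way it lies. Origin: its middle. The five chips are alike
- chip3: Stiff moulded packing chip, cream, bent sausage shape 40 mm long, 28 mm across the bend and 22 mm thick, 10 g: it drops through the scoop's slots whichever way it lies. Origin: its middle. The five chips are alike
- chip4: Stiff moulded packing chip, cream, bent sausage shape 40 mm long, 28 mm across the bend and 22 mm thick, 10 g: it drops through the scoop's slots whichever way it lies. Origin: its middle. The five chips are alike
- stapler: Black stapler, 150 mm long, loose; leave alone. Origin: centre of its underside
- mug: White mug, 80 mm across and 95 mm high, loose; leave alone. Origin: centre of its underside
- tape: Roll of brown packing tape lying flat, 100 mm across and 48 mm high, loose; leave alone. Origin: centre of its underside
- marker: Black marker pen lying on the desk between the robot and the tray, 130 mm long, loose; leave alone
Mind the look-alikes: they are no part of the job. What is shaped like the roll2 but blue is not meant.

How it is judged (in metres and radians):
On the way:
1. at least one paper roll is carried in the scoop, raised clear above the tray (roll centre over 0.10 m above the desk) (((x of roll0 in the frame of scoop between -0.091 and 0.091 m and y of roll0 in the frame of scoop between -0.098 and 0.098 m and z of roll0 in the frame of scoop between 0 and 0.08 m and height (world z) of roll0 above 0.1 m) or (x of roll1 in the frame of scoop between -0.091 and 0.091 m and y of roll1 in the frame of scoop between -0.098 and 0.098 m and z of roll1 in the frame of scoop between 0 and 0.08 m and height (world z) of roll1 above 0.1 m) or (x of roll2 in the frame of scoop between -0.091 and 0.091 m and y of roll2 in the frame of scoop between -0.098 and 0.098 m and z of roll2 in the frame of scoop between 0 and 0.08 m and height (world z) of roll2 above 0.1 m))), for 0.3 s.
At the end, for the whole second after the job is handed in: All three rolls lie at rest inside the grey bin with their centres below its 115 mm rim; all five chips are inside the tray, below its 65 mm rim; the scoop stands upright (within 0.1 rad) and at rest on its mat, its origin within 60 mm of the mat's centre, and less than 10 mm above the desk (x of roll0 in the frame of bin between -0.11 and 0.11 m and y of roll0 in the frame of bin between -0.11 and 0.11 m and z of roll0 in the frame of bin between 0 and 0.115 m and linear speed of each of roll0, roll1, roll2 below 0.03 m/s and x of roll1 in the frame of bin between -0.11 and 0.11 m and y of roll1 in the frame of bin between -0.11 and 0.11 m and z of roll1 in the frame of bin between 0 and 0.115 m and x of roll2 in the frame of bin between -0.11 and 0.11 m and y of roll2 in the frame of bin between -0.11 and 0.11 m and z of roll2 in the frame of bin between 0 and 0.115 m and x of chip0 in the frame of tray between -0.24 and 0.24 m and y of chip0 in the frame of tray between -0.1125 and 0.1125 m and z of chip0 in the frame of tray between 0 and 0.06 m and x of chip1 in the frame of tray between -0.24 and 0.24 m and y of chip1 in the frame of tray between -0.1125 and 0.1125 m and z of chip1 in the frame of tray between 0 and 0.06 m and x of chip2 in the frame of tray between -0.24 and 0.24 m and y of chip2 in the frame of tray between -0.1125 and 0.1125 m and z of chip2 in the frame of tray between 0 and 0.06 m and x of chip3 in the frame of tray between -0.24 and 0.24 m and y of chip3 in the frame of tray between -0.1125 and 0.1125 m and z of chip3 in the frame of tray between 0 and 0.06 m and x of chip4 in the frame of tray between -0.24 and 0.24 m and y of chip4 in the frame of tray between -0.1125 and 0.1125 m and z of chip4 in the frame of tray between 0 and 0.06 m and horizontal distance between scoop and mat below 0.06 m and angle between scoop's own z axis and vertical below 0.1 rad and height (world z) of scoop below 0.01 m and linear speed of scoop below 0.02 m/s); the robot touches nothing.
It fails at once if the gripper or arm touches a paper roll (contact force between any of the fingers, the arm and roll0 above 0.5 N or contact force between any of the fingers, the arm and roll1 above 0.5 N or contact force between any of the fingers, the arm and roll2 above 0.5 N).
It fails at once if a bystander (stapler, mug, tape roll or marker) is moved more than 30 mm (distance of any of stapler, mug, tape, marker from where it was at the start of the episode above 0.03 m).
It fails at once if a roll is thrown or dropped from high (faster than 2.2 m/s) (linear speed of any of roll0, roll1, roll2 above 2.2 m/s).
It also fails if it takes over 72 s, if anything falls off the work surface, if the arm or the gripper's body presses on something with over 40 N, if the wrist force passes 120 N, or if a joint passes its speed limit or range.

## Working session

There is one attempt and no reset: what is moved stays moved. The work goes in short steps, Python scripts to look and compute and a shell command to move; the robot and the scene stay as the last step left them, time stands still between calls to the robot, and variables do not carry over. Pictures are saved under pics/ and viewed, and the job is handed in when it is done.

```bash
ls; mkdir -p pics
cat > h.py <<'E'
import numpy as np, cv2
from plant import get_state, optics, order, finder
from scipy.spatial.transform import Rotation as Ro
def cam(name):
    c=optics.calibration(name); K=np.array(c["intrinsics"]); k1=c["k1"]
    if "R" in c: return K,k1,np.array(c["R"]),np.array(c["t"])
    s=get_state(); T=np.array(c["T_tool_cam"]); Rt,p=toolR(s),np.array(s["tcp_pos"])
    Rw=Rt@T[:3,:3]; o=Rt@T[:3,3]+p
    return K,k1,Rw.T,-Rw.T@o
def toolR(s=None):
    s=s or get_state(); return Ro.from_euler('xyz',s["eef_rot"],degrees=True).as_matrix()
def ray(c,uv):
    K,k1,R,t=c
    d=np.linalg.solve(K,np.array([uv[0],uv[1],1.]))[:2]; x=d.copy()
    for _ in range(20): x=d/(1+k1*(x@x))
    v=R.T@np.array([x[0],x[1],1.]); return -R.T@t, v/np.linalg.norm(v)
def atz(c,uv,z):
    o,v=ray(c,uv); return o+v*(z-o[2])/v[2]
def proj(c,X):
    K,k1,R,t=c; p=R@np.asarray(X,float)+t; x=p[:2]/p[2]; x=x*(1+k1*(x@x)); return (K@np.array([x[0],x[1],1]))[:2]
def tri(rs):
    A=np.zeros((3,3));b=np.zeros(3)
    for o,v in rs:
        P=np.eye(3)-np.outer(v,v);A+=P;b+=P@o
    return np.linalg.solve(A,b)
def st():
    s=get_state(); print(round(s["time_s"],3),"tcp",np.round(s["tcp_pos"],4),"rpy",np.round(s["eef_rot"],2),"F",np.round(s["contact_force"],1),"M",np.round(s["moment"],2),"w",round(s["gripper_width"],4),"q",np.round(s["joints"],1)); return s
E
python3 - <<'E'
from h import *
st()
for n in ["scene","side","wrist"]:
    im=optics.capture(n); cv2.imwrite(f"pics/{n}0.png",im)
    K,k1,R,t=cam(n); print(n,K.tolist(),k1,np.round(-R.T@t,3),np.round(R[2],2))
E
```

```text
pics
0.0 tcp [0.2413 0.6299 0.2256] rpy [-1.7999e+02 -9.0000e-02 -1.1097e+02] F [-0.7 -1.3  0.2] M [0.02 0.02 0.02] w 0.0876 q [ 85.5  20.6   0.6  -0.  -70.1 -16.5]
scene [[374.3138548250592, 0.0, 320.721760266117], [0.0, 374.3138548250592, 203.88902102186807], [0.0, 0.0, 1.0]] 0.009277029231841172 [ 0.951 -0.297  0.957] [-0.4   0.35 -0.85]
side [[395.9141701266303, 0.0, 317.9198541402656], [0.0, 395.9141701266303, 199.79519048173736], [0.0, 0.0, 1.0]] -0.08902530675403249 [ 0.44  -1.035  0.71 ] [ 0.1   0.86 -0.49]
wrist [[290.6260276683481, 0.0, 325.4944711567583], [0.0, 290.6260276683481, 202.72267174766984], [0.0, 0.0, 1.0]] -0.020636671831909606 [0.313 0.603 0.384] [-0.27  0.1  -0.96]
```

View pics/scene0.png

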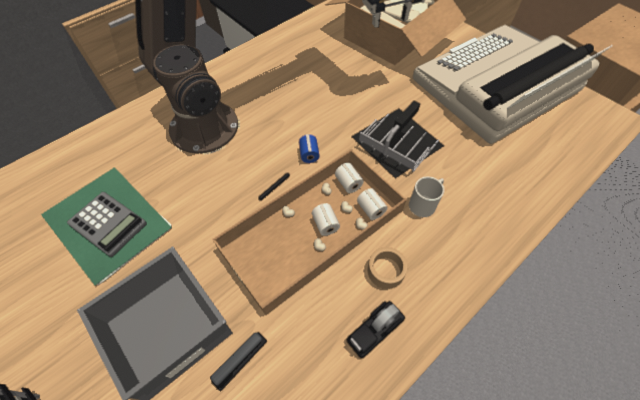

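View pics/side0.png

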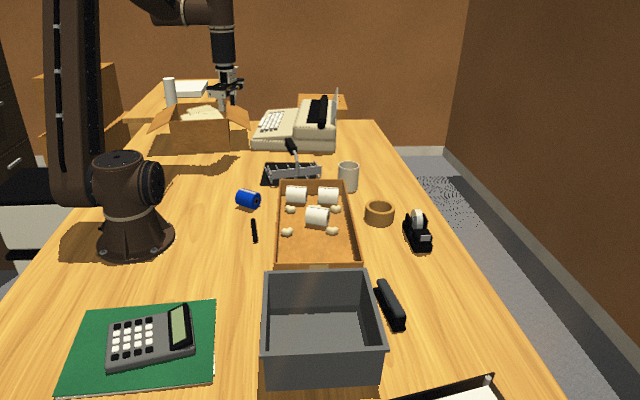

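View pics/wrist0.png

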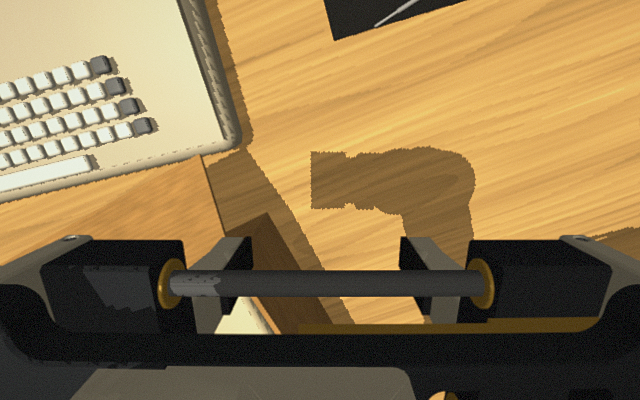

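Run:
```python
from h import *
ims={}
C={n:cam(n) for n in ["scene","side"]}
for n in ["scene","side"]: ims[n]=optics.capture(n)
for th in ["scoop","scoop_grip","scoop_nose","tray","bin","mat","roll0","chip0","stapler","mug","tape","marker"]:
    for n in ["scene","side"]:
        r=finder.place_of(th,n)
        print(th,n,[(np.round(d["centre"],1).tolist(),round(d["conf"],2)) for d in r][:7])
```

```text
scoop scene [([394.6, 139.2], 0.61)]
scoop side [([290.5, 173.3], 0.82)]
scoop_grip scene [([407.5, 114.1], 0.96)]
scoop_grip side [([289.6, 148.5], 0.91)]
scoop_nose scene [([414.8, 126.9], 0.59)]
scoop_nose side [([284.4, 162.2], 0.78), ([334.3, 208.1], 0.29)]
tray scene [([314.2, 230.3], 0.9)]
tray side [([313.0, 230.7], 0.7), ([290.7, 208.0], 0.51)]
bin scene [([168.1, 325.1], 0.6)]
bin side [([318.4, 344.4], 0.81)]
mat scene [([396.7, 137.7], 0.61)]
mat side [([292.6, 172.0], 0.69), ([345.9, 190.2], 0.35)]
roll0 scene [([306.8, 148.6], 0.85), ([326.6, 220.2], 0.78), ([373.0, 202.2], 0.64)]
roll0 side [([316.8, 214.5], 0.7), ([325.6, 196.7], 0.66), ([296.6, 193.1], 0.62), ([250.6, 198.6], 0.6)]
chip0 scene [([286.6, 210.7], 0.66), ([344.9, 206.7], 0.6), ([319.1, 245.7], 0.58), ([326.3, 188.9], 0.54), ([364.0, 224.8], 0.52), ([406.7, 114.3], 0.4)]
chip0 side [([333.5, 210.9], 0.62), ([289.7, 209.2], 0.56), ([327.6, 226.8], 0.44)]
stapler scene [([237.9, 359.4], 0.7)]
stapler side [([291.8, 147.1], 0.72), ([385.7, 309.4], 0.57)]
mug scene [([424.9, 207.3], 0.59)]
mug side [([347.3, 190.5], 0.87)]
tape scene [([382.9, 272.1], 0.73), ([287.7, 210.0], 0.23)]
tape side [([377.8, 214.5], 0.76)]
marker scene [([274.3, 192.2], 0.58), ([383.7, 272.0], 0.18)]
marker side [([254.2, 233.7], 0.64), ([292.1, 172.6], 0.48)]
```

Run:
```python
import cv2
a=cv2.imread('pics/scene0.png');b=cv2.imread('pics/side0.png')
cv2.imwrite('pics/c1.png',cv2.resize(a[90:310,210:450],None,fx=3.3,fy=2.7,interpolation=cv2.INTER_CUBIC))
cv2.imwrite('pics/c2.png',cv2.resize(b[130:270,230:400],None,fx=4.5,fy=4.2,interpolation=cv2.INTER_CUBIC))
```

```text
(no output)
```

View pics/c1.png

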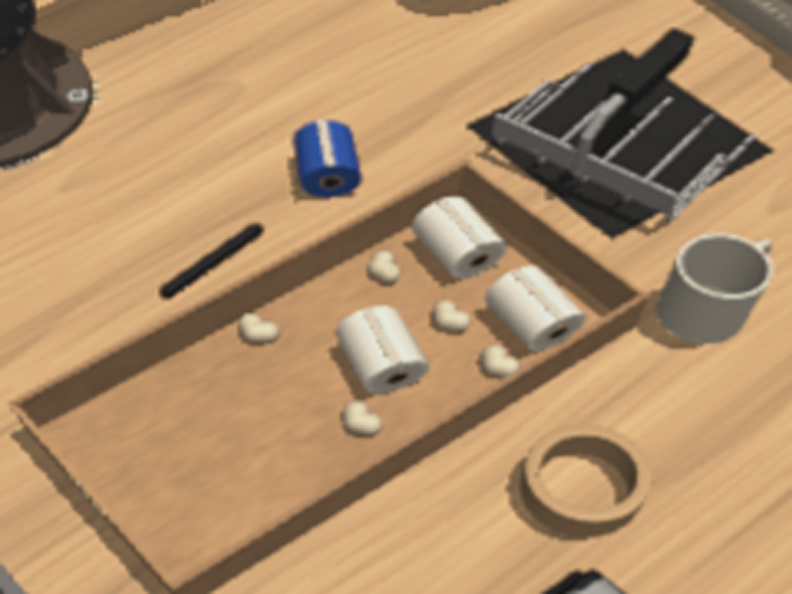

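View pics/c2.png

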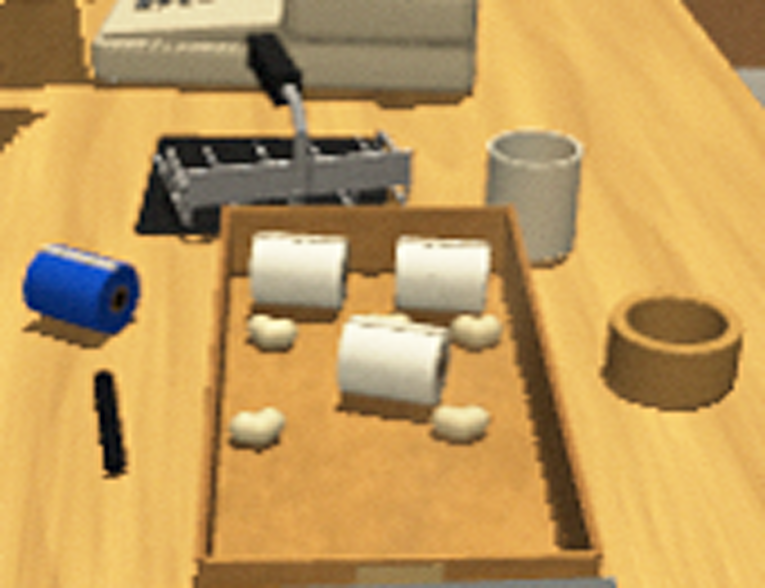

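```bash
cat >> h.py <<'E'
def fitpose(model, obs, z=0., x0=(0.5,0,1.57)):
    """model: pts; obs list of (cam, idx, uv)"""
    from scipy.optimize import least_squares
    def f(p):
        c,s=np.cos(p[2]),np.sin(p[2]); r=[]
        for cm,i,uv in obs:
            m=model[i]; X=[p[0]+c*m[0]-s*m[1],p[1]+s*m[0]+c*m[1],z+m[2]]
            r+=list(proj(cm,X)-uv)
        return np.array(r)
    s=least_squares(f,x0,loss='soft_l1'); return s.x, f(s.x).reshape(-1,2)
E
python3 - <<'E'
from h import *
C=cam("scene");S=cam("side")
h=.065
M=[(-.245,.1175,h),(.245,.1175,h),(.245,-.1175,h),(-.245,-.1175,h)]
obs=[(C,0,(215.5,240.4)),(C,1,(352.4,151.1)),(C,2,(406.4,200)),(C,3,(263,308.5)),(S,1,(279.3,179.3)),(S,2,(344.4,179.3)),(S,3,(362.9,262.1)),(S,0,(275.6,264.5))]
p,r=fitpose(M,obs); print("tray",p); print(np.round(r,1).tolist())
for a,b,n in [((394.6,139.2),(290.5,173.3),'scoop'),((407.5,114.1),(289.6,148.5),'grip'),((414.8,126.9),(284.4,162.2),'nose'),((168.1,325.1),(318.4,344.4),'bin'),((396.7,137.7),(292.6,172),'mat'),((314.2,230.3),(313,230.7),'tray'),((237.9,359.4),(385.7,309.4),'stapler'),((424.9,207.3),(347.3,190.5),'mug'),((382.9,272.1),(377.8,214.5),'tape'),((274.3,192.2),(254.2,233.7),'marker'),((348,178),(296.5,193.5),'ra'),((373,204),(328,194),'rb'),((326,219.5),(317,214.5),'rc')]:
    print(n,np.round(tri([ray(C,a),ray(S,b)]),3))
from math import cos,sin
def loc(X):
    d=np.array(X[:2])-p[:2]; return np.round([cos(p[2])*d[0]+sin(p[2])*d[1],-sin(p[2])*d[0]+cos(p[2])*d[1]],3)
for n,uv,z in [('ra',(348,178),.035),('rb',(372,204.5),.035),('rc',(326,219.5),.035),('c',(287,211),.016),('c',(345,207),.016),('c',(319,245.5),.016),('c',(326.3,189),.016),('c',(361.5,224),.016)]:
    X=atz(C,uv,z); print(n,X.round(3),loc(X))
E
```

```text
tray [0.5581918  0.01543854 1.51727034]
[[-2.7, 0.0], [-0.4, -1.3], [0.8, -0.1], [-0.3, 0.8], [0.8, -0.7], [-0.2, -0.9], [1.8, -0.3], [-1.2, -1.4]]
scoop [0.494 0.431 0.011]
grip [0.494 0.467 0.104]
nose [0.483 0.543 0.001]
bin [ 0.517 -0.433 -0.002]
mat [0.5   0.433 0.018]
tray [ 0.554  0.02  -0.005]
stapler [ 0.698 -0.348  0.002]
mug [ 0.717  0.328 -0.025]
tape [0.778 0.066 0.018]
marker [ 0.368  0.019 -0.009]
ra [0.51  0.198 0.038]
rb [0.622 0.189 0.036]
rc [0.569 0.054 0.036]
ra [0.508 0.199 0.035] [0.181 0.06 ]
rb [0.622 0.185 0.035] [ 0.173 -0.055]
rc [0.57  0.053 0.035] [ 0.038 -0.009]
c [ 0.464 -0.005  0.016] [-0.025  0.093]
c [0.568 0.13  0.016] [ 0.115 -0.004]
c [ 0.61  -0.009  0.016] [-0.022 -0.053]
c [0.484 0.133 0.016] [0.113 0.08 ]
c [0.641 0.126 0.016] [ 0.115 -0.077]
```

Run:
```python
import cv2
a=cv2.imread('pics/scene0.png');b=cv2.imread('pics/side0.png')
cv2.imwrite('pics/c3.png',cv2.resize(a[240:400,70:240],None,fx=4,fy=3.7,interpolation=cv2.INTER_CUBIC))
cv2.imwrite('pics/c4.png',cv2.resize(a[90:190,340:460],None,fx=6,fy=6,interpolation=cv2.INTER_CUBIC))
```

```text
(no output)
```

View pics/c3.png

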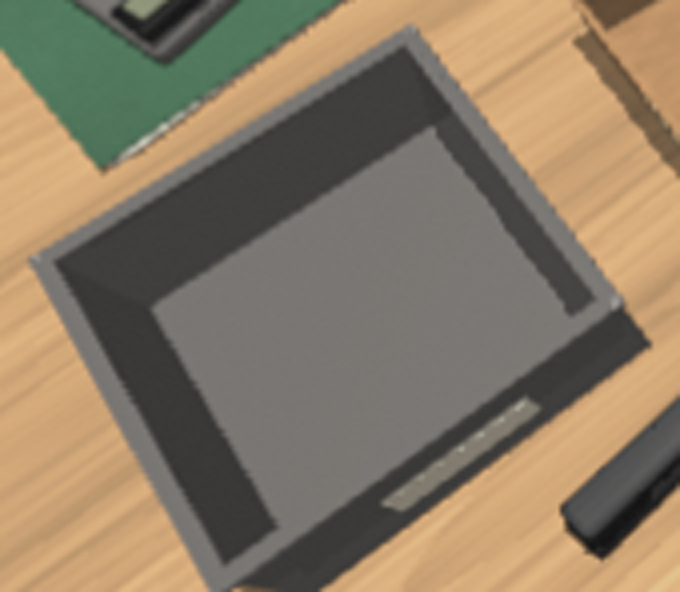

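View pics/c4.png

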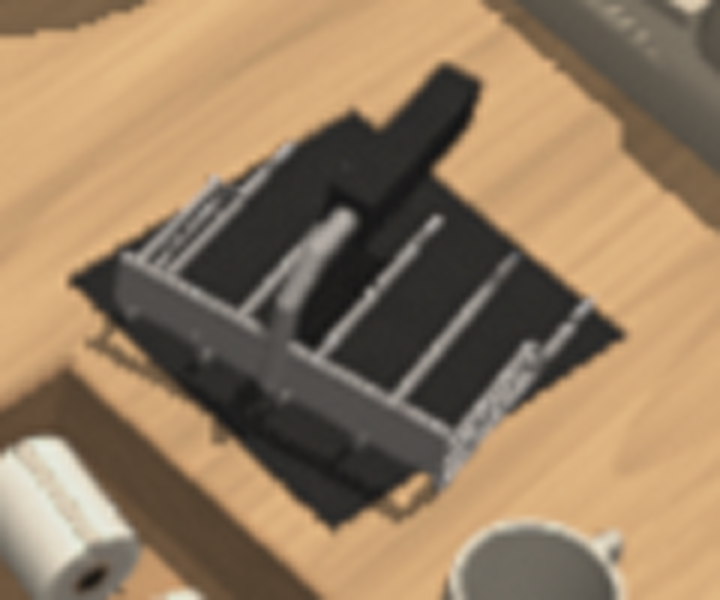

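Run:
```python
from h import *
C=cam("scene")
h=.115
for w in (.118,.121):
    M=[(-w,-w,h),(-w,w,h),(w,w,h),(w,-w,h)]
    p,r=fitpose(M,[(C,0,(78.8,309.7)),(C,1,(172.5,247.6)),(C,2,(226.3,320.5)),(C,3,(123.8,400.8))],x0=(.52,-.43,0)); print("bin",p,np.round(r,1).tolist())
M=[(-.11,-.11,.003),(-.11,.11,.003),(.11,.11,.003),(.11,-.11,.003)]
p,r=fitpose(M,[(C,0,(352,136.7)),(C,1,(398.7,108.3)),(C,2,(444.2,145.3)),(C,3,(395.8,177.5))],x0=(.5,.43,0)); print("mat",p,np.round(r,1).tolist())
M=[(.091,.098,.002),(.091,0,.002),(.091,-.049,.002),(.091,-.098,.002),(-.092,.099,.062),(-.092,-.099,.062),(.01,0,.115)]
p,r=fitpose(M,[(C,i,uv) for i,uv in enumerate([(387.5,115),(412.8,126.7),(425.8,132.8),(438,140.3),(360.3,132),(415.3,163.3),(407.5,114.1)])],z=.003,x0=(.5,.43,1.5)); print("scoop",p,np.degrees(p[2]),np.round(r,1).tolist())
print("grip",p[0]+.01*np.cos(p[2]),p[1]+.01*np.sin(p[2]))
```

```text
bin [ 0.52249168 -0.43259719 -0.02419712] [[-0.0, 0.4], [0.2, 0.1], [-1.5, 0.7], [0.8, -1.2]]
bin [ 0.52129821 -0.43201606 -0.02222737] [[-1.9, -0.1], [0.5, -1.9], [0.3, 0.1], [0.2, 0.5]]
mat [ 0.49357209  0.44467582 -0.08154207] [[-1.1, -0.4], [0.0, -0.7], [0.7, -0.0], [0.1, 0.9]]
scoop [0.50354708 0.44102656 1.75807709] 100.73039738428866 [[0.9, -1.2], [0.1, -0.4], [-0.2, -0.0], [0.7, -0.9], [-0.2, 1.4], [-0.4, -0.0], [-0.6, 2.0]]
grip 0.5016852026817998 0.4508517058511696
```

```bash
cat >> h.py <<'E'
def plan(p1,R1,n,p0=None,R0=None):
    s=get_state()
    p0=np.array(s["tcp_pos"]) if p0 is None else np.array(p0); R0=toolR(s) if R0 is None else R0
    rv=Ro.from_matrix(R0.T@R1).as_rotvec(degrees=True)
    p=p0;R=R0;
    for i in range(n):
        t=p0+(np.array(p1)-p0)*(i+1)/n
        d=R.T@(t-p)*1000; w=rv/n
        print("dx %.1f dy %.1f dz %.1f  wx %.2f wy %.2f wz %.2f"%(*d,*w))
        p=t;R=R@Ro.from_rotvec(w,degrees=True).as_matrix()
def Rdown(yaw): return Ro.from_euler('xyz',[180,0,yaw],degrees=True).as_matrix()
def log():
    import json
    s=get_state(); open('log.jsonl','a').write(json.dumps({k:(np.array(v).tolist()) for k,v in s.items()})+"\n"); return st()
E
python3 - <<'E'
from h import *
log()
plan([.5017,.4509,.2256],Rdown(-169.3),7)
E
```

```text
1.45 tcp [0.2415 0.6303 0.2266] rpy [-180.      0.   -110.96] F [ 0.2 -0.4  0.1] M [-0.03 -0.05  0.05] w 0.0878 q [ 85.5  20.5   0.7   0.  -70.1 -16.5]
dx 10.6 dy -43.9 dz 0.1  wx 0.00 wy 0.00 wz 8.33
dx 4.2 dy -45.0 dz 0.1  wx 0.00 wy 0.00 wz 8.33
dx -2.4 dy -45.1 dz 0.1  wx 0.00 wy 0.00 wz 8.33
dx -8.9 dy -44.3 dz 0.1  wx 0.00 wy 0.00 wz 8.33
dx -15.2 dy -42.5 dz 0.1  wx 0.00 wy 0.00 wz 8.33
dx -21.2 dy -39.9 dz 0.1  wx 0.00 wy 0.00 wz 8.33
dx -26.8 dy -36.4 dz 0.1  wx 0.00 wy 0.00 wz 8.33
```

```bash
python3 -m crank '[{"dx":10.6,"dy":-43.9,"wz":8.33},{"dx":4.2,"dy":-45,"wz":8.33},{"dx":-2.4,"dy":-45.1,"wz":8.33},{"dx":-8.9,"dy":-44.3,"wz":8.33},{"dx":-15.2,"dy":-42.5,"wz":8.33},{"dx":-21.2,"dy":-39.9,"wz":8.33},{"dx":-26.8,"dy":-36.4,"wz":8.33},{"dx":0}]'
python3 - <<'E'
from h import *
log()
cv2.imwrite("pics/w1.png",optics.capture("wrist"))
c=cam("wrist")
for th in ["scoop","scoop_grip","scoop_nose","mat"]:
    print(th,[(np.round(d["centre"],1).tolist(),round(d["conf"],2)) for d in finder.place_of(th,"wrist")])
print(proj(c,[.5017,.4509,.118]))
E
```

```text
1.45 tcp [0.2415 0.6303 0.2266] rpy [-180.      0.   -110.96] F [ 0.2 -0.4  0.1] M [-0.03 -0.05  0.05] w 0.0878 q [ 85.5  20.5   0.7   0.  -70.1 -16.5]
scoop []
scoop_grip []
scoop_nose []
mat []
[ 434.13919723 -227.61437234]validation failed for argument at $[0]...
```

View pics/w1.png

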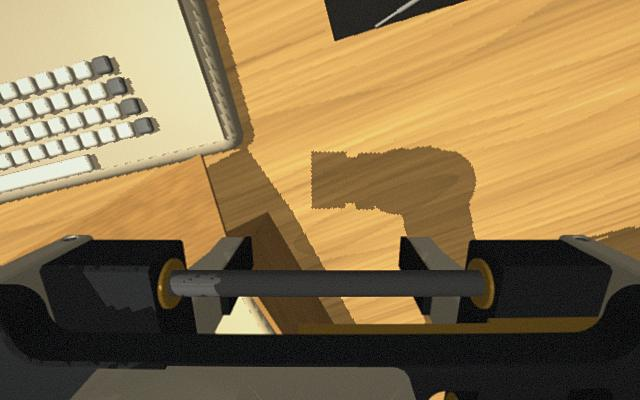

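```bash
python3 -m crank '[{"dx":10.6,"dy":-43.9,"dz":0,"wx":0,"wy":0,"wz":8.33,"hand":100},{"dx":4.2,"dy":-45,"dz":0,"wx":0,"wy":0,"wz":8.33,"hand":100},{"dx":-2.4,"dy":-45.1,"dz":0,"wx":0,"wy":0,"wz":8.33,"hand":100},{"dx":-8.9,"dy":-44.3,"dz":0,"wx":0,"wy":0,"wz":8.33,"hand":100},{"dx":-15.2,"dy":-42.5,"dz":0,"wx":0,"wy":0,"wz":8.33,"hand":100},{"dx":-21.2,"dy":-39.9,"dz":0,"wx":0,"wy":0,"wz":8.33,"hand":100},{"dx":-26.8,"dy":-36.4,"dz":0,"wx":0,"wy":0,"wz":8.33,"hand":100},{"dx":0,"dy":0,"dz":0,"wx":0,"wy":0,"wz":0,"hand":100}]'
python3 - <<'E'
from h import *
log()
cv2.imwrite("pics/w1.png",optics.capture("wrist"))
c=cam("wrist")
for th in ["scoop","scoop_grip","scoop_nose","mat"]:
    print(th,[(np.round(d["centre"],1).tolist(),round(d["conf"],2)) for d in finder.place_of(th,"wrist")])
print(proj(c,[.5017,.4509,.118]))
E
```

```text
time_s: 2.7
tcp_pos: [0.504, 0.4487, 0.2263]
eef_rot: [-180.0, -0.0, -169.6]
contact_force: [-0.4, 0.4, -0.2]
gripper_width: 0.0877
2.7 tcp [0.504  0.4487 0.2263] rpy [-1.7997e+02 -1.0000e-02 -1.6956e+02] F [-0.4  0.4 -0.2] M [0.13 0.03 0.02] w 0.0877 q [ 58.2  20.6   0.6   0.  -70.1 -47.8]
scoop [([328.9, 170.7], 0.91)]
scoop_grip [([329.2, 201.8], 0.96)]
scoop_nose []
mat [([333.8, 175.0], 0.63)]
[326.23782124 201.53180255]
```

View pics/w1.png

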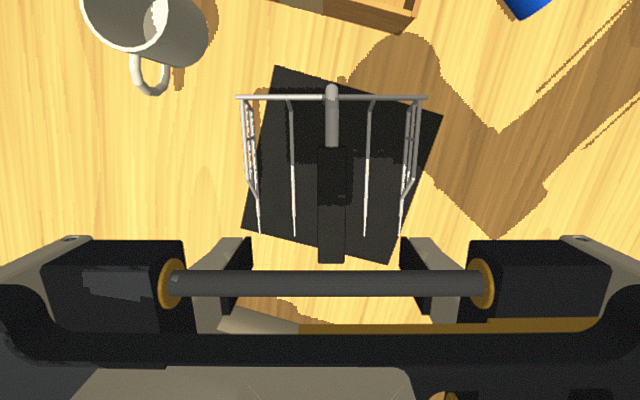

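Run:
```python
from h import *
im=cv2.imread("pics/w1.png")
cv2.imwrite("pics/w1c.png",cv2.resize(im[80:270,225:455],None,fx=3.2,fy=3.1,interpolation=cv2.INTER_CUBIC))
g=im[:,:,:].max(2)
for r in (160,180,200,220,240,255): print(r,g[r,308:356].tolist())
```

```text
160 [30, 39, 34, 36, 35, 35, 30, 29, 38, 26, 32, 29, 31, 39, 36, 33, 40, 33, 27, 32, 25, 39, 30, 40, 36, 33, 30, 39, 26, 32, 37, 41, 35, 36, 39, 38, 36, 36, 30, 36, 38, 34, 35, 34, 26, 35, 53, 60]
180 [54, 56, 58, 60, 57, 51, 56, 54, 54, 33, 36, 40, 39, 32, 37, 27, 34, 34, 29, 35, 36, 31, 30, 39, 33, 36, 37, 38, 30, 36, 31, 37, 36, 30, 27, 33, 28, 32, 29, 25, 31, 34, 37, 34, 17, 43, 56, 62]
200 [56, 57, 57, 54, 52, 60, 57, 62, 62, 35, 32, 30, 38, 27, 29, 28, 33, 30, 36, 33, 29, 39, 36, 33, 35, 33, 37, 32, 33, 32, 34, 30, 27, 28, 36, 40, 39, 40, 33, 37, 32, 28, 27, 31, 59, 63, 55, 53]
220 [53, 60, 56, 58, 51, 56, 60, 63, 58, 43, 39, 53, 54, 58, 54, 56, 60, 54, 51, 56, 58, 52, 48, 55, 55, 55, 52, 56, 52, 55, 55, 56, 54, 57, 54, 54, 43, 39, 57, 57, 55, 59, 53, 55, 57, 58, 56, 51]
240 [57, 55, 53, 55, 55, 60, 62, 56, 57, 36, 54, 58, 60, 61, 58, 58, 52, 58, 56, 57, 51, 52, 56, 59, 57, 58, 53, 57, 56, 50, 55, 53, 62, 58, 54, 58, 48, 50, 56, 57, 58, 55, 52, 58, 51, 60, 54, 56]
255 [253, 253, 252, 250, 249, 250, 251, 254, 255, 218, 65, 43, 55, 53, 51, 59, 52, 55, 55, 59, 50, 52, 57, 52, 56, 55, 52, 55, 56, 56, 59, 51, 62, 55, 52, 41, 115, 255, 248, 237, 136, 94, 77, 76, 47, 44, 45, 43]
```

View pics/w1c.png

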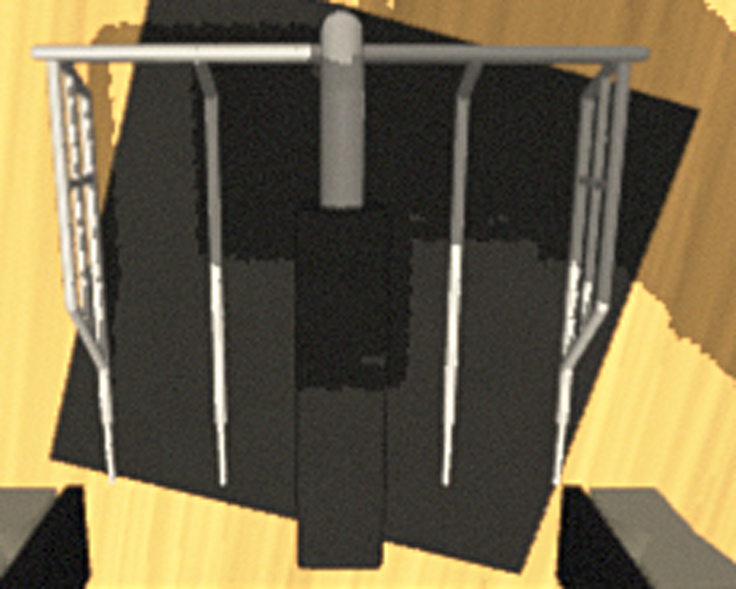

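Run:
```python
from h import *
c=cam("wrist")
a=atz(c,(331,148.5),.135);b=atz(c,(330.8,262),.135)
print("bar",a,b,(a+b)/2,np.degrees(np.arctan2(*(b-a)[[1,0]])),np.linalg.norm(b-a))
L=atz(c,(260,235.5),.005);R=atz(c,(399.1,235.5),.005);print("tips",L,R,(L+R)/2,np.linalg.norm(R-L),np.degrees(np.arctan2(*(R-L)[[1,0]])))
M=[(.091,.098,.0015),(.091,.049,.0015),(.091,-.049,.0015),(.091,-.098,.0015),(-.045,0,.132),(.065,0,.132)]
px=[(399.1,235.8),(364.4,235.8),(294.4,235.8),(260,235.8),(331,147.5),(330.8,263)]
p,r=fitpose(M,[(c,i,u) for i,u in enumerate(px)],z=.003,x0=(.5,.44,1.75)); print(p,np.degrees(p[2]),r.round(1).tolist()); print("grip",p[0]+.01*np.cos(p[2]),p[1]+.01*np.sin(p[2]))
s=get_state();print(s["tcp_pos"],s["eef_rot"])
# mat
cc=[atz(c,(225+u/3.2,80+v/3.1),.003) for u,v in [(50,458),(522,573),(697,108)]]
print("mat",np.round(cc,3),(cc[0]+cc[2])/2)
```

```text
bar [0.5058243 0.4010441 0.135    ] [0.48525781 0.50615797 0.135     ] [0.49554106 0.45360104 0.135     ] 101.07058592905315 0.10710697784856985
tips [0.57565389 0.55185498 0.005     ] [0.38272095 0.51492991 0.005     ] [0.47918742 0.53339244 0.005     ] 0.19643466448403207 -169.16529128269212
[0.49712819 0.44436121 1.76484133] 101.11795996718591 [[-0.5, -0.6], [-0.4, -0.4], [0.2, -0.1], [-0.0, -0.0], [0.2, 0.0], [0.3, 0.9]]
grip 0.495199894393423 0.4541735366257998
[0.50109051 0.45145834 0.2266583 ] [ 1.79990428e+02  4.00006719e-03 -1.69167181e+02]
mat [[0.604 0.546 0.003]
 [0.386 0.564 0.003]
 [0.37  0.346 0.003]] [0.48718589 0.4460981  0.003     ]
```

Run:
```python
from h import *
plan([.4954,.4542,.101],Rdown(-168.9),4)
```

```text
dx 1.3 dy 0.9 dz 31.4  wx 0.00 wy 0.00 wz -0.07
dx 1.3 dy 0.9 dz 31.4  wx 0.00 wy 0.00 wz -0.07
dx 1.3 dy 0.9 dz 31.4  wx 0.00 wy 0.00 wz -0.07
dx 1.3 dy 0.9 dz 31.4  wx 0.00 wy 0.00 wz -0.07
```

```bash
python3 -m crank '[{"dx":2.6,"dy":1.8,"dz":10,"wx":0,"wy":0,"wz":-0.3,"hand":100},{"dx":2.6,"dy":1.8,"dz":38,"wx":0,"wy":0,"wz":0,"hand":100},{"dx":0,"dy":0,"dz":38,"wx":0,"wy":0,"wz":0,"hand":100},{"dx":0,"dy":0,"dz":30,"wx":0,"wy":0,"wz":0,"hand":100},{"dx":0,"dy":0,"dz":9.5,"wx":0,"wy":0,"wz":0,"hand":100},{"dx":0,"dy":0,"dz":0,"wx":0,"wy":0,"wz":0,"hand":100},{"dx":0,"dy":0,"dz":0,"wx":0,"wy":0,"wz":0,"hand":100}]' 60
python3 -c "
from h import *
log()"
```

```text
time_s: 3.82
tcp_pos: [0.4964, 0.4542, 0.1025]
eef_rot: [179.9, 0.1, -168.9]
contact_force: [-0.6, 0.1, 0.2]
gripper_width: 0.0879
3.825 tcp [0.4964 0.4542 0.1025] rpy [ 1.7992e+02  1.0000e-01 -1.6893e+02] F [-0.6  0.1  0.2] M [ 0.07 -0.04  0.04] w 0.0879 q [ 59.   25.7  -8.5   0.  -55.7 -48. ]
```

```bash
python3 -m crank '[{"dx":0,"dy":0,"dz":0,"wx":0,"wy":0,"wz":0,"hand":0},{"dx":0,"dy":0,"dz":0,"wx":0,"wy":0,"wz":0,"hand":0},{"dx":0,"dy":0,"dz":0,"wx":0,"wy":0,"wz":0,"hand":0},{"dx":0,"dy":0,"dz":0,"wx":0,"wy":0,"wz":0,"hand":0},{"dx":0,"dy":0,"dz":0,"wx":0,"wy":0,"wz":0,"hand":0},{"dx":0,"dy":0,"dz":0,"wx":0,"wy":0,"wz":0,"hand":0}]' 60
python3 - <<'E'
from h import *
log()
cv2.imwrite("pics/w2.png",optics.capture("wrist"))
E
```

```text
time_s: 4.58
tcp_pos: [0.496, 0.4534, 0.101]
eef_rot: [-180.0, -0.0, -169.0]
contact_force: [0.3, 0.1, 0.5]
gripper_width: 0.0331
4.575 tcp [0.496  0.4534 0.101 ] rpy [-180.     -0.   -168.96] F [0.3 0.1 0.5] M [ 0.03 -0.08  0.01] w 0.0331 q [ 59.   25.7  -8.6   0.  -55.6 -48. ]
```

View pics/w2.png

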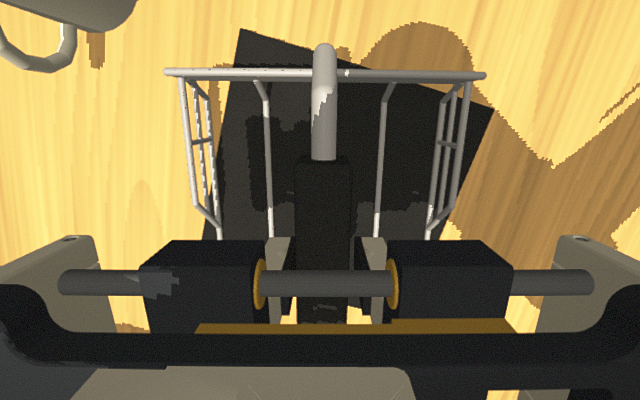

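```bash
python3 -m crank '[{"dx":0,"dy":0,"dz":0,"wx":0,"wy":0,"wz":0,"hand":0},{"dx":0,"dy":0,"dz":0,"wx":0,"wy":0,"wz":0,"hand":0},{"dx":0,"dy":0,"dz":0,"wx":0,"wy":0,"wz":0,"hand":0}]' 60
python3 - <<'E'
from h import *
log()
# scoop pose relative to tool now (assume scoop on mat): refit from wrist image fresh
E
```

```text
time_s: 5.0
tcp_pos: [0.496, 0.4534, 0.101]
eef_rot: [180.0, 0.0, -169.0]
contact_force: [-0.1, 0.2, -0.1]
gripper_width: 0.0259
5.0 tcp [0.496  0.4534 0.101 ] rpy [ 180.      0.   -168.97] F [-0.1  0.2 -0.1] M [ 0.19 -0.31 -0.03] w 0.0259 q [ 59.   25.7  -8.6   0.  -55.6 -48. ]
```

```bash
python3 - <<'E'
from h import *
p=np.array(get_state()["tcp_pos"])
plan([.5514,-.1114,.226],Rdown(176.93),12,p0=p+[0,0,.125])
E
python3 -m crank '[{"dx":0,"dy":0,"dz":-10,"wx":0,"wy":0,"wz":0,"hand":0},{"dx":0,"dy":0,"dz":-30,"wx":0,"wy":0,"wz":0,"hand":0},{"dx":0,"dy":0,"dz":-35,"wx":0,"wy":0,"wz":0,"hand":0},{"dx":0,"dy":0,"dz":-35,"wx":0,"wy":0,"wz":0,"hand":0},{"dx":0,"dy":0,"dz":-15,"wx":0,"wy":0,"wz":0,"hand":0},{"dx":0,"dy":0,"dz":0,"wx":0,"wy":0,"wz":0,"hand":0}]' 60
```

```text
dx 4.5 dy -47.1 dz 0.0  wx 0.00 wy 0.00 wz 1.18
dx 3.5 dy -47.2 dz 0.0  wx 0.00 wy 0.00 wz 1.18
dx 2.5 dy -47.2 dz 0.0  wx 0.00 wy 0.00 wz 1.18
dx 1.6 dy -47.3 dz 0.0  wx 0.00 wy 0.00 wz 1.18
dx 0.6 dy -47.3 dz 0.0  wx 0.00 wy 0.00 wz 1.18
dx -0.4 dy -47.3 dz 0.0  wx 0.00 wy 0.00 wz 1.18
dx -1.3 dy -47.3 dz 0.0  wx 0.00 wy 0.00 wz 1.18
dx -2.3 dy -47.2 dz 0.0  wx 0.00 wy 0.00 wz 1.18
dx -3.3 dy -47.2 dz 0.0  wx 0.00 wy 0.00 wz 1.18
dx -4.2 dy -47.1 dz 0.0  wx 0.00 wy 0.00 wz 1.18
dx -5.2 dy -47.0 dz 0.0  wx 0.00 wy 0.00 wz 1.18
dx -6.2 dy -46.9 dz 0.0  wx 0.00 wy 0.00 wz 1.18
time_s: 5.75
tcp_pos: [0.496, 0.4536, 0.2267]
eef_rot: [179.9, 0.0, -169.0]
contact_force: [-0.1, 0.4, -3.2]
gripper_width: 0.0258
```

```bash
python3 -m crank '[{"dx":4.5,"dy":-47,"dz":0,"wx":0,"wy":0,"wz":1.18,"hand":0},{"dx":3.5,"dy":-47,"dz":0,"wx":0,"wy":0,"wz":1.18,"hand":0},{"dx":2.5,"dy":-47,"dz":0,"wx":0,"wy":0,"wz":1.18,"hand":0},{"dx":1.6,"dy":-47,"dz":0,"wx":0,"wy":0,"wz":1.18,"hand":0},{"dx":0.6,"dy":-47,"dz":0,"wx":0,"wy":0,"wz":1.18,"hand":0},{"dx":-0.4,"dy":-47,"dz":0,"wx":0,"wy":0,"wz":1.18,"hand":0},{"dx":-1.3,"dy":-47,"dz":0,"wx":0,"wy":0,"wz":1.18,"hand":0},{"dx":-2.3,"dy":-47,"dz":0,"wx":0,"wy":0,"wz":1.18,"hand":0},{"dx":-3.3,"dy":-47,"dz":0,"wx":0,"wy":0,"wz":1.18,"hand":0},{"dx":-4.2,"dy":-47,"dz":0,"wx":0,"wy":0,"wz":1.18,"hand":0}]' 60
python3 -m crank '[{"dx":-5.2,"dy":-47,"dz":0,"wx":0,"wy":0,"wz":1.18,"hand":0},{"dx":-6.2,"dy":-46,"dz":0,"wx":0,"wy":0,"wz":1.18,"hand":0},{"dx":0,"dy":0,"dz":0,"wx":0,"wy":0,"wz":0,"hand":0},{"dx":0,"dy":0,"dz":0,"wx":0,"wy":0,"wz":0,"hand":0}]' 60
python3 - <<'E'
from h import *
log()
for n in ["scene","side","wrist"]: cv2.imwrite(f"pics/{n}3.png",optics.capture(n))
E
```

```text
time_s: 7.0
tcp_pos: [0.5406, -0.0168, 0.2242]
eef_rot: [-180.0, -0.2, 179.2]
contact_force: [0.2, -0.2, -3.5]
gripper_width: 0.0258
time_s: 7.5
tcp_pos: [0.5501, -0.1086, 0.2245]
eef_rot: [180.0, -0.2, 176.8]
contact_force: [0.6, -0.3, -2.5]
gripper_width: 0.0254
7.5 tcp [ 0.5501 -0.1086  0.2245] rpy [ 1.8000e+02 -1.5000e-01  1.7681e+02] F [ 0.6 -0.3 -2.5] M [ 0.24 -0.02 -0.02] w 0.0254 q [  8.8  10.  -14.   -0.  -66.1 -12. ]
```

View pics/scene3.png

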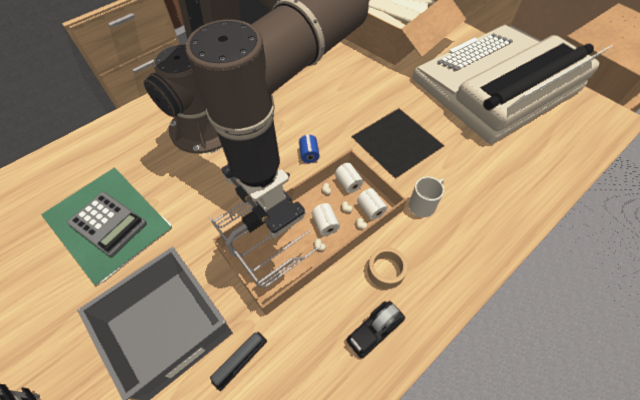

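View pics/side3.png

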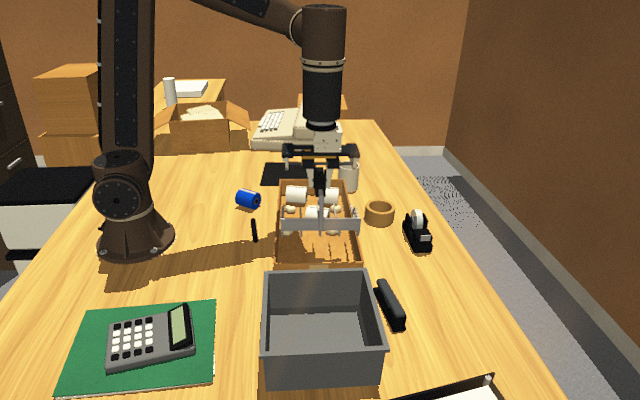

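View pics/wrist3.png

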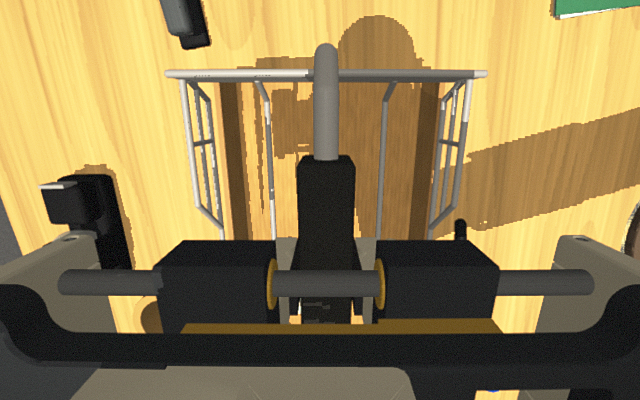

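Run:
```python
import cv2
a=cv2.imread('pics/wrist3.png')
cv2.imwrite('pics/w3c.png',cv2.resize(a[60:245,150:500],None,fx=2.28,fy=3,interpolation=cv2.INTER_CUBIC))
```

```text
(no output)
```

View pics/w3c.png

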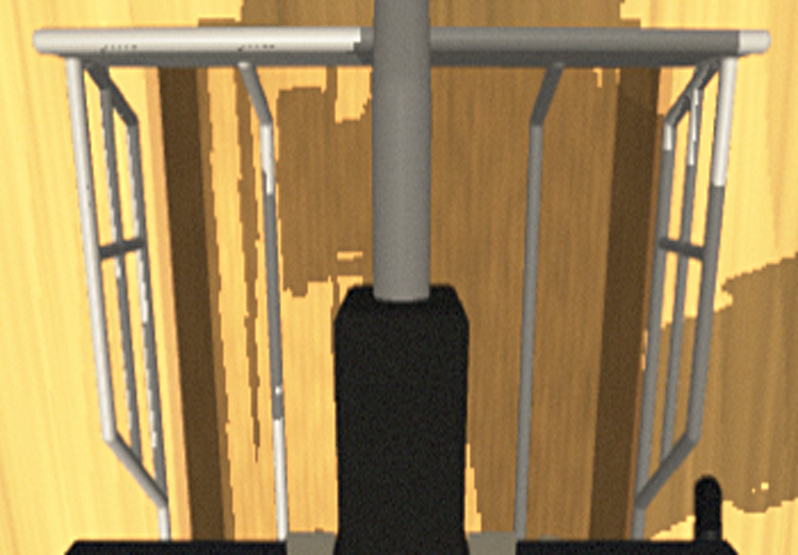

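Run:
```python
from h import *
s=st(); c=cam("wrist")
f=lambda u,v:(150+u/2.28,60+v/3)
pts=[atz(c,f(*q),.065) for q in [(162,80),(192,530),(660,80),(635,530)]]
p=np.array([.5582,.01544]);a=1.51727;ca,sa=np.cos(a),np.sin(a)
for X in pts:
    d=X[:2]-p; print(X.round(4), np.round([ca*d[0]+sa*d[1],-sa*d[0]+ca*d[1]],4))
print(np.degrees(np.arctan2(*(pts[0]-pts[1])[[1,0]])),np.degrees(np.arctan2(*(pts[2]-pts[3])[[1,0]])))
d=np.array(s["tcp_pos"][:2])-p;print("tcp local",[ca*d[0]+sa*d[1],-sa*d[0]+ca*d[1]],np.degrees(a))
```

```text
7.65 tcp [ 0.5507 -0.1076  0.2255] rpy [ 1.8000e+02 -5.0000e-02  1.7694e+02] F [ 0.3 -0.1 -2.3] M [ 0.27 -0.05  0.02] w 0.0255 q [  8.9   9.9 -14.   -0.  -66.2 -12. ]
[ 0.6517 -0.2195  0.065 ] [-0.2296 -0.1059]
[ 0.6615 -0.0534  0.065 ] [-0.0632 -0.1068]
[ 0.4275 -0.2077  0.065 ] [-0.2298  0.1186]
[ 0.4311 -0.041   0.065 ] [-0.0632  0.1239]
-93.39138626520669 -91.2451794614233
tcp local [np.float64(-0.12328895866518938), np.float64(0.0009115180525290697)] 86.93316738181441
```

```bash
python3 -m crank '[{"dx":4,"dy":-3,"dz":10,"wx":0,"wy":0,"wz":0,"hand":0},{"dx":0,"dy":0,"dz":25,"wx":0,"wy":0,"wz":0,"hand":0},{"dx":0,"dy":0,"dz":18,"wx":0,"wy":0,"wz":0,"hand":0},{"dx":0,"dy":0,"dz":0,"wx":0,"wy":0,"wz":0,"hand":0},{"dx":0,"dy":0,"dz":0,"wx":0,"wy":0,"wz":0,"hand":0}]' 60
python3 - <<'E'
from h import *
log()
for n in ["scene","side","wrist"]: cv2.imwrite(f"pics/{n}4.png",optics.capture(n))
a=cv2.imread('pics/scene4.png');b=cv2.imread('pics/side4.png');w=cv2.imread('pics/wrist4.png')
cv2.imwrite('pics/s4c.png',cv2.resize(a[150:320,200:400],None,fx=4,fy=3.5,interpolation=cv2.INTER_CUBIC))
cv2.imwrite('pics/d4c.png',cv2.resize(b[170:275,260:375],None,fx=6.5,fy=5.5,interpolation=cv2.INTER_CUBIC))
cv2.imwrite('pics/w4c.png',cv2.resize(w[40:245,150:500],None,fx=2.28,fy=2.9,interpolation=cv2.INTER_CUBIC))
E
```

```text
time_s: 8.28
tcp_pos: [0.5471, -0.1111, 0.1736]
eef_rot: [-180.0, 0.0, 176.9]
contact_force: [0.0, -1.0, -2.8]
gripper_width: 0.0254
8.275 tcp [ 0.5471 -0.1111  0.1736] rpy [-1.7999e+02  4.0000e-02  1.7691e+02] F [ 0.  -1.  -2.8] M [ 0.2  -0.07 -0.01] w 0.0254 q [  8.6  12.  -18.6   0.  -59.4 -11.7]
```

View pics/s4c.png

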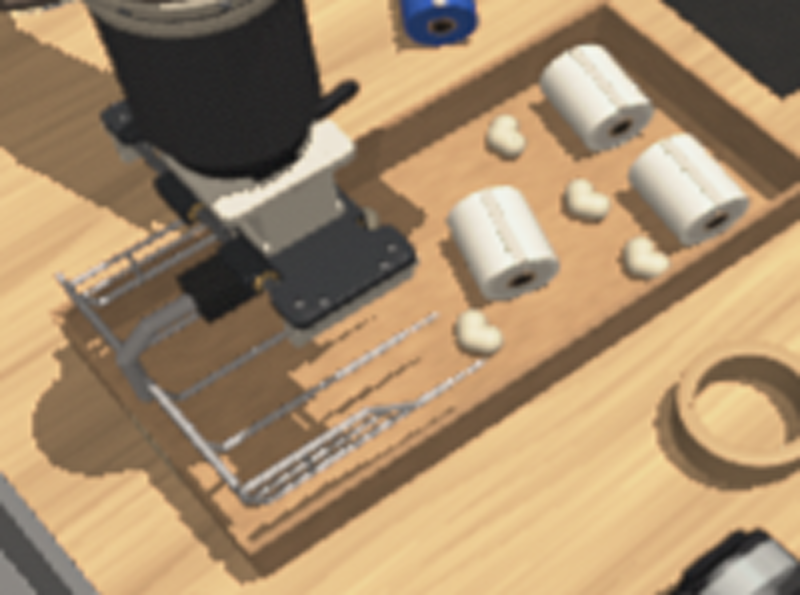

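View pics/d4c.png

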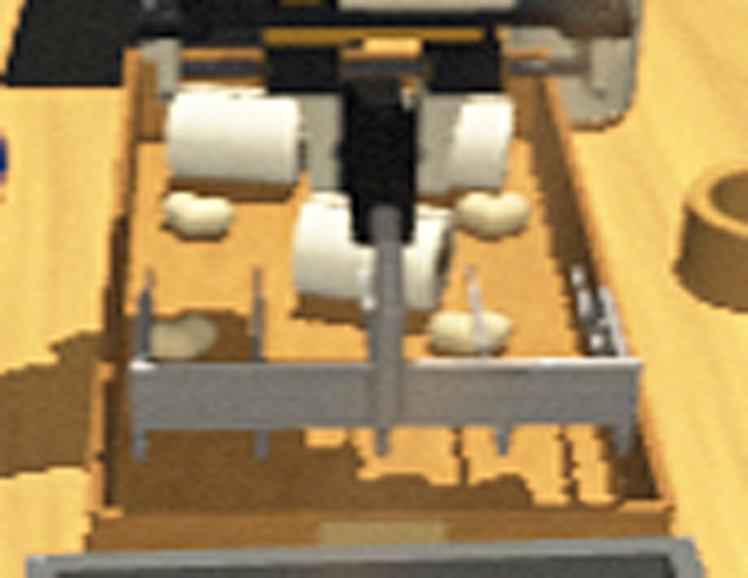

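View pics/w4c.png

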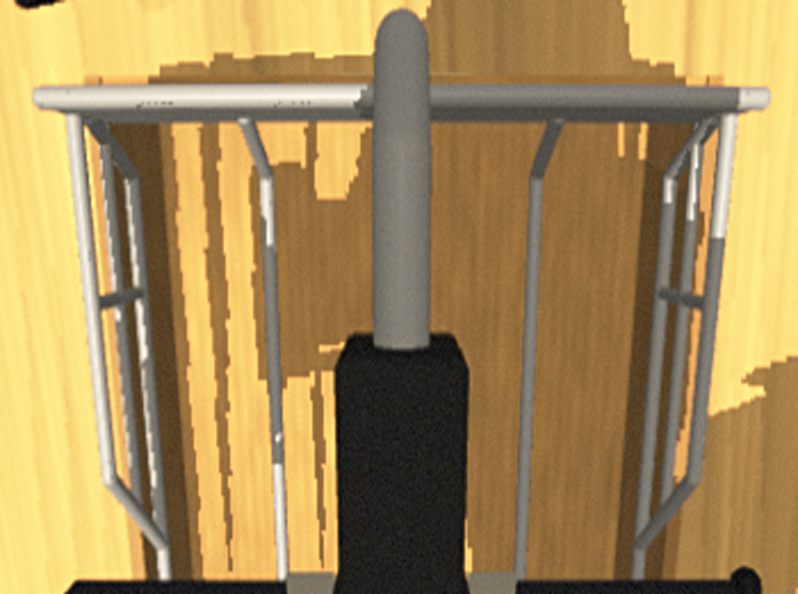

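Run:
```python
from h import *
s=st(); c=cam("wrist")
f=lambda u,v:(150+u/2.28,40+v/2.9)
R=toolR(s);p=np.array(s["tcp_pos"])
for q in [(300,76),(470,76),(105,130),(140,500),(706,130),(672,500)]:
    X=atz(c,f(*q),.065); print(q, np.round((R.T@(X-p))*1000,1))
```

```text
8.425 tcp [ 0.5473 -0.1111  0.1739] rpy [1.7999e+02 9.0000e-02 1.7689e+02] F [-0.3  0.6 -3.1] M [ 0.18 -0.09  0.01] w 0.0255 q [  8.6  11.9 -18.6   0.  -59.4 -11.7]
(300, 76) [ -36.8 -117.5  109. ]
(470, 76) [  26.1 -117.5  108.9]
(105, 130) [-111.2 -103.1  109.1]
(140, 500) [-110.4   12.6  109.1]
(706, 130) [ 115.8 -103.2  108.7]
(672, 500) [116.1  12.4 108.8]
```

```bash
python3 -m crank '[{"dx":2,"dy":0,"dz":15,"wx":0,"wy":0,"wz":0,"hand":0},{"dx":0,"dy":0,"dz":25,"wx":0,"wy":0,"wz":0,"hand":0},{"dx":0,"dy":0,"dz":20,"wx":0,"wy":0,"wz":0,"hand":0},{"dx":0,"dy":0,"dz":8,"wx":0,"wy":0,"wz":0,"hand":0},{"dx":0,"dy":0,"dz":0,"wx":0,"wy":0,"wz":0,"hand":0},{"dx":0,"dy":0,"dz":0,"wx":0,"wy":0,"wz":0,"hand":0}]' 60
python3 - <<'E'
from h import *
log()
E
```

```text
time_s: 9.18
tcp_pos: [0.5452, -0.1112, 0.1056]
eef_rot: [180.0, 0.1, 176.9]
contact_force: [0.6, -0.2, -2.1]
gripper_width: 0.0256
9.175 tcp [ 0.5452 -0.1112  0.1056] rpy [1.8000e+02 5.0000e-02 1.7688e+02] F [ 0.6 -0.2 -2.1] M [ 0.19 -0.12  0.03] w 0.0256 q [  8.6  15.8 -23.6   0.  -50.6 -11.8]
```

```bash
python3 -m crank '[{"dx":0,"dy":0,"dz":2.5,"wx":0.7,"wy":0,"wz":0,"hand":0},{"dx":0,"dy":0,"dz":0,"wx":0,"wy":0,"wz":0,"hand":0}]' 60
python3 - <<'E'
from h import *
log()
E
```

```text
time_s: 9.43
tcp_pos: [0.5455, -0.1111, 0.1035]
eef_rot: [-179.3, 0.1, 176.9]
contact_force: [0.0, -1.0, 2.2]
gripper_width: 0.0257
9.425 tcp [ 0.5455 -0.1111  0.1035] rpy [-1.7928e+02  1.0000e-01  1.7691e+02] F [ 0.  -1.   2.2] M [0.14 0.01 0.05] w 0.0257 q [  9.2  15.9 -24.2   1.  -50.  -12.9]
```

```bash
python3 -m crank '[{"dx":0,"dy":6,"dz":0,"wx":0,"wy":0,"wz":0,"hand":0},{"dx":0,"dy":14,"dz":0,"wx":0,"wy":0,"wz":0,"hand":0},{"dx":0,"dy":14,"dz":0,"wx":0,"wy":0,"wz":0,"hand":0},{"dx":0,"dy":14,"dz":0,"wx":0,"wy":0,"wz":0,"hand":0},{"dx":0,"dy":14,"dz":0,"wx":0,"wy":0,"wz":0,"hand":0},{"dx":0,"dy":14,"dz":0,"wx":0,"wy":0,"wz":0,"hand":0},{"dx":0,"dy":14,"dz":0,"wx":0,"wy":0,"wz":0,"hand":0},{"dx":0,"dy":14,"dz":0,"wx":0,"wy":0,"wz":0,"hand":0}]' 60
python3 - <<'E'
from h import *
log()
for n in ["scene","side"]: cv2.imwrite(f"pics/{n}5.png",optics.capture(n))
a=cv2.imread('pics/scene5.png');b=cv2.imread('pics/side5.png')
cv2.imwrite('pics/s5c.png',cv2.resize(a[130:310,210:420],None,fx=3.8,fy=3.3,interpolation=cv2.INTER_CUBIC))
cv2.imwrite('pics/d5c.png',cv2.resize(b[160:275,260:375],None,fx=6.5,fy=5.2,interpolation=cv2.INTER_CUBIC))
E
```

```text
time_s: 10.42
tcp_pos: [0.552, -0.007, 0.1033]
eef_rot: [-179.3, 0.2, 176.9]
contact_force: [0.1, -5.5, 14.0]
gripper_width: 0.0256
10.425 tcp [ 0.552  -0.007   0.1033] rpy [-179.27    0.19  176.94] F [ 0.1 -5.5 14. ] M [-1.32  0.37  0.16] w 0.0256 q [ 20.1  15.5 -24.8   1.  -49.8 -23.8]
```

View pics/s5c.png

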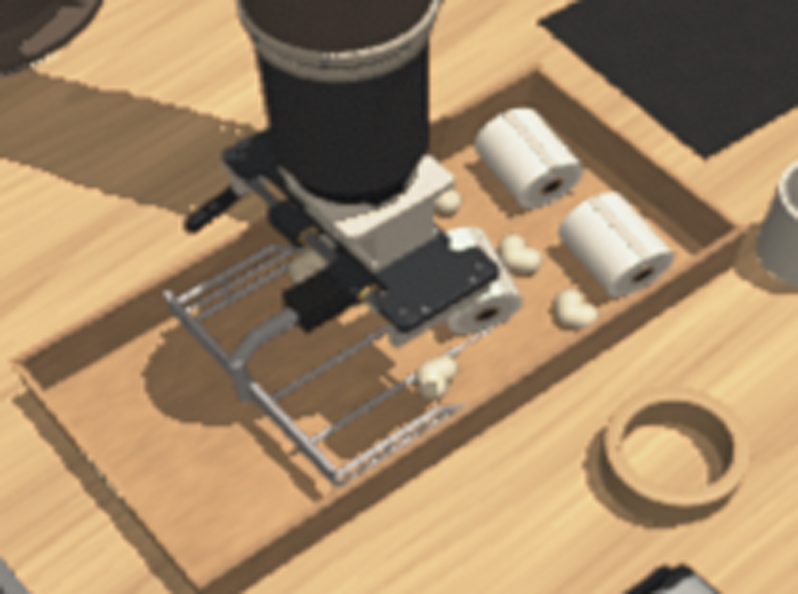

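View pics/d5c.png

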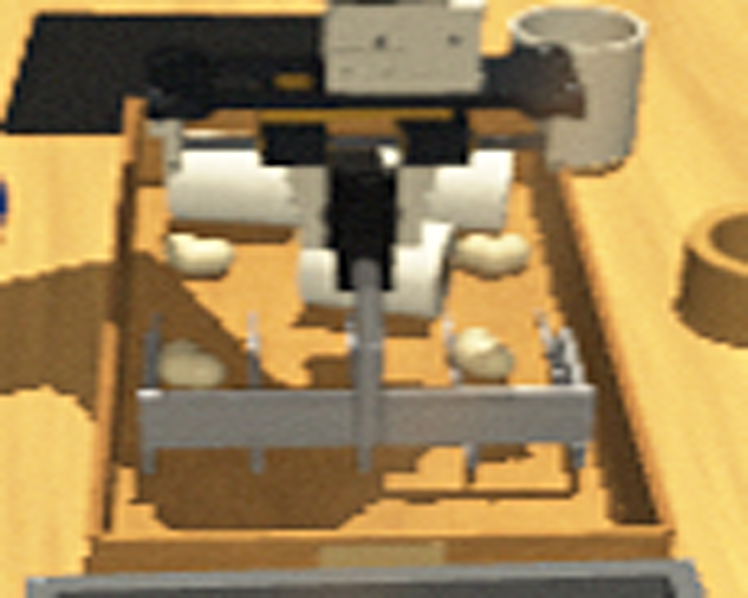

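```bash
python3 -m crank '[{"dx":0,"dy":8,"dz":-0.8,"wx":-0.3,"wy":0,"wz":0,"hand":0},{"dx":0,"dy":13,"dz":0,"wx":0,"wy":0,"wz":0,"hand":0},{"dx":0,"dy":13,"dz":0,"wx":0,"wy":0,"wz":0,"hand":0},{"dx":0,"dy":13,"dz":0,"wx":0,"wy":0,"wz":0,"hand":0},{"dx":0,"dy":13,"dz":0,"wx":0,"wy":0,"wz":0,"hand":0},{"dx":0,"dy":13,"dz":0,"wx":0,"wy":0,"wz":0,"hand":0},{"dx":0,"dy":13,"dz":0,"wx":0,"wy":0,"wz":0,"hand":0},{"dx":0,"dy":13,"dz":0,"wx":0,"wy":0,"wz":0,"hand":0}]' 60
python3 - <<'E'
from h import *
log()
for n in ["scene","side"]: cv2.imwrite(f"pics/{n}6.png",optics.capture(n))
a=cv2.imread('pics/scene6.png');b=cv2.imread('pics/side6.png')
cv2.imwrite('pics/s6c.png',cv2.resize(a[130:310,210:420],None,fx=3.8,fy=3.3,interpolation=cv2.INTER_CUBIC))
cv2.imwrite('pics/d6c.png',cv2.resize(b[160:275,260:375],None,fx=6.5,fy=5.2,interpolation=cv2.INTER_CUBIC))
E
```

```text
time_s: 11.52
tcp_pos: [0.5569, 0.0918, 0.1031]
eef_rot: [-179.6, 0.1, 176.9]
contact_force: [-0.1, -6.0, 11.3]
gripper_width: 0.0253
11.525 tcp [0.5569 0.0918 0.1031] rpy [-1.7957e+02  1.3000e-01  1.7692e+02] F [-0.1 -6.  11.3] M [-1.62  0.38  0.12] w 0.0253 q [ 29.5  16.6 -23.    0.6 -50.5 -33. ]
```

View pics/s6c.png

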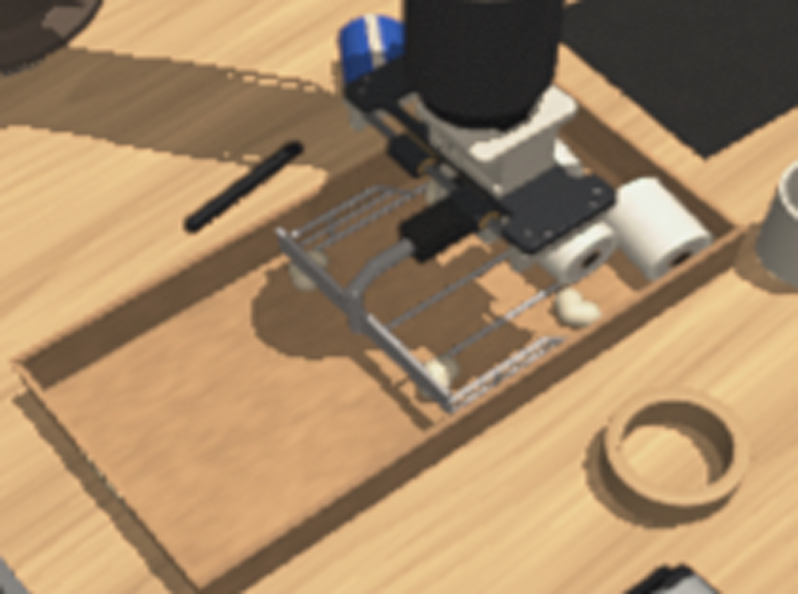

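View pics/d6c.png

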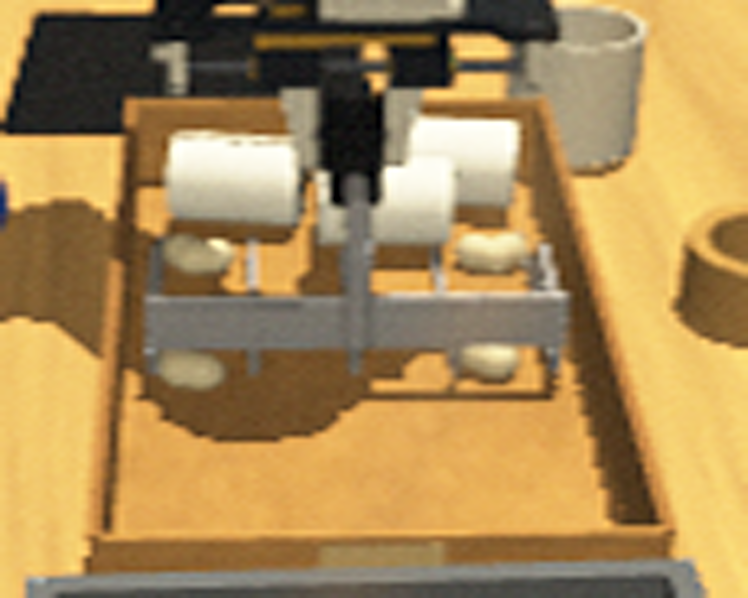

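```bash
python3 -m crank '[{"dx":0,"dy":8,"dz":-0.6,"wx":-0.2,"wy":0,"wz":0,"hand":0},{"dx":0,"dy":10,"dz":0,"wx":0,"wy":0,"wz":0,"hand":0},{"dx":0,"dy":10,"dz":0,"wx":0,"wy":0,"wz":0,"hand":0},{"dx":0,"dy":10,"dz":0,"wx":0,"wy":0,"wz":0,"hand":0},{"dx":0,"dy":10,"dz":0,"wx":0,"wy":0,"wz":0,"hand":0}]' 60
python3 - <<'E'
from h import *
log()
for n in ["scene","side"]: cv2.imwrite(f"pics/{n}7.png",optics.capture(n))
a=cv2.imread('pics/scene7.png');b=cv2.imread('pics/side7.png')
cv2.imwrite('pics/s7c.png',cv2.resize(a[130:310,210:420],None,fx=3.8,fy=3.3,interpolation=cv2.INTER_CUBIC))
cv2.imwrite('pics/d7c.png',cv2.resize(b[160:275,260:375],None,fx=6.5,fy=5.2,interpolation=cv2.INTER_CUBIC))
E
```

```text
time_s: 12.25
tcp_pos: [0.559, 0.1393, 0.1031]
eef_rot: [-179.7, 0.1, 176.9]
contact_force: [0.3, -7.3, 9.6]
gripper_width: 0.0255
12.25 tcp [0.559  0.1393 0.1031] rpy [-1.7974e+02  7.0000e-02  1.7692e+02] F [ 0.3 -7.3  9.6] M [-2.45  0.18  0.1 ] w 0.0255 q [ 33.6  17.6 -21.4   0.3 -51.1 -36.9]
```

View pics/s7c.png

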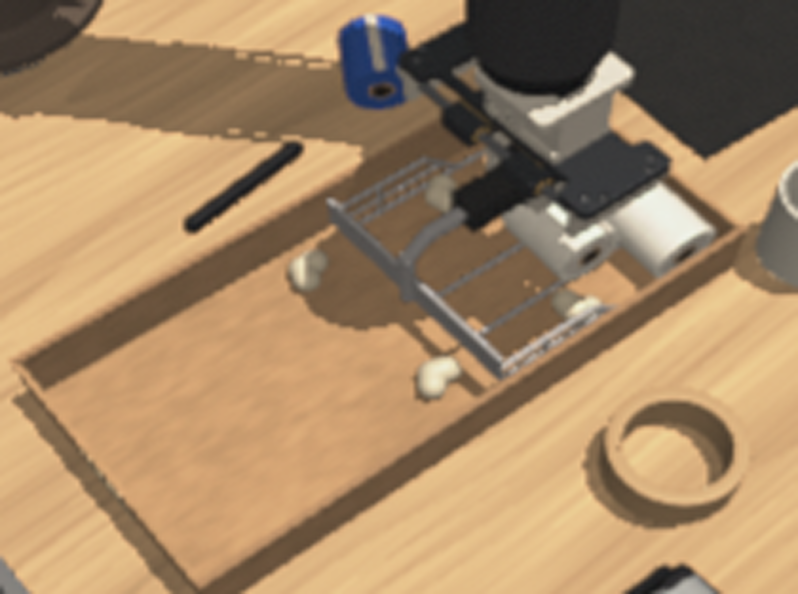

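View pics/d7c.png

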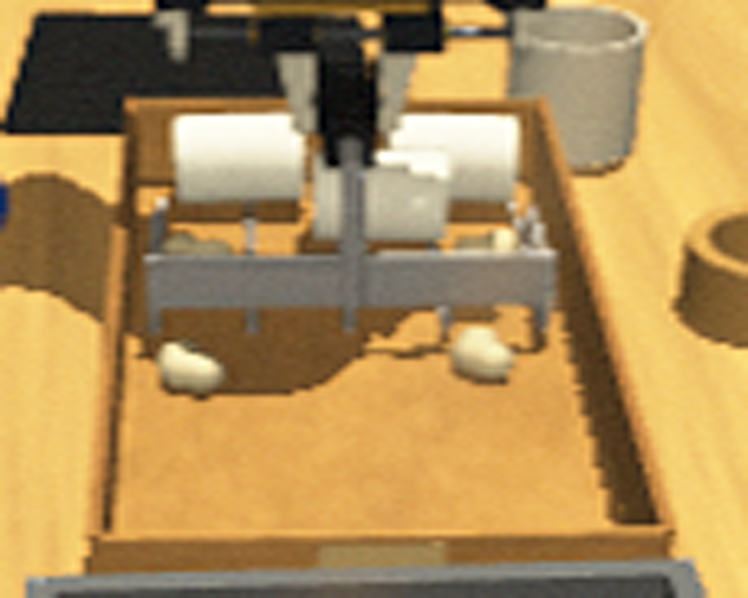

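```bash
python3 -m crank '[{"dx":0,"dy":7,"dz":0,"wx":0,"wy":0,"wz":0,"hand":0},{"dx":0,"dy":7,"dz":0,"wx":0,"wy":0,"wz":0,"hand":0},{"dx":0,"dy":7,"dz":0,"wx":0,"wy":0,"wz":0,"hand":0},{"dx":0,"dy":5,"dz":0,"wx":0,"wy":0,"wz":0,"hand":0},{"dx":0,"dy":0,"dz":0,"wx":0,"wy":0,"wz":0,"hand":0}]' 60
python3 - <<'E'
from h import *
log()
for n in ["scene","side"]: cv2.imwrite(f"pics/{n}8.png",optics.capture(n))
a=cv2.imread('pics/scene8.png');b=cv2.imread('pics/side8.png')
cv2.imwrite('pics/s8c.png',cv2.resize(a[130:310,210:420],None,fx=3.8,fy=3.3,interpolation=cv2.INTER_CUBIC))
cv2.imwrite('pics/d8c.png',cv2.resize(b[160:275,260:375],None,fx=6.5,fy=5.2,interpolation=cv2.INTER_CUBIC))
E
```

```text
time_s: 12.98
tcp_pos: [0.5605, 0.1658, 0.103]
eef_rot: [-179.8, 0.1, 176.9]
contact_force: [-0.8, -3.0, 9.8]
gripper_width: 0.0259
12.975 tcp [0.5605 0.1658 0.103 ] rpy [-1.7980e+02  9.0000e-02  1.7693e+02] F [-0.8 -3.   9.8] M [-0.8   0.41  0.07] w 0.0259 q [ 35.8  18.3 -20.3   0.3 -51.4 -39. ]
```

View pics/s8c.png

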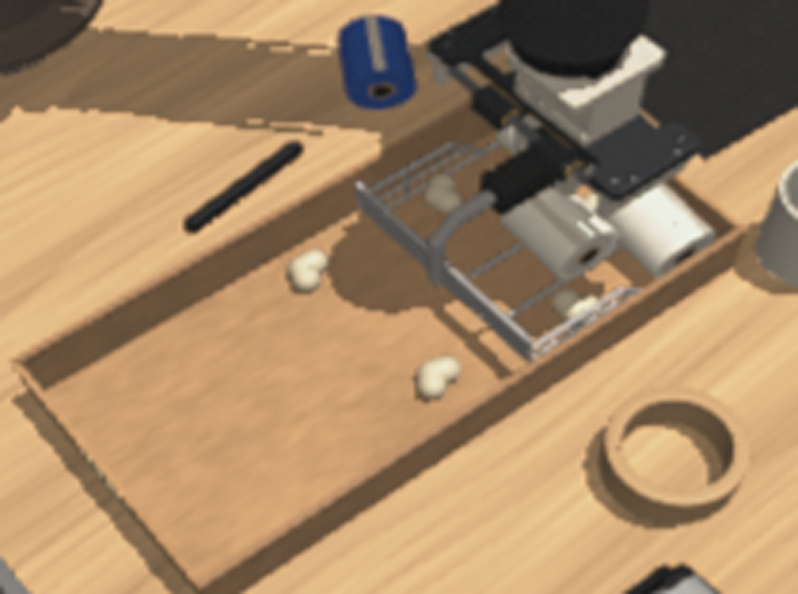

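View pics/d8c.png

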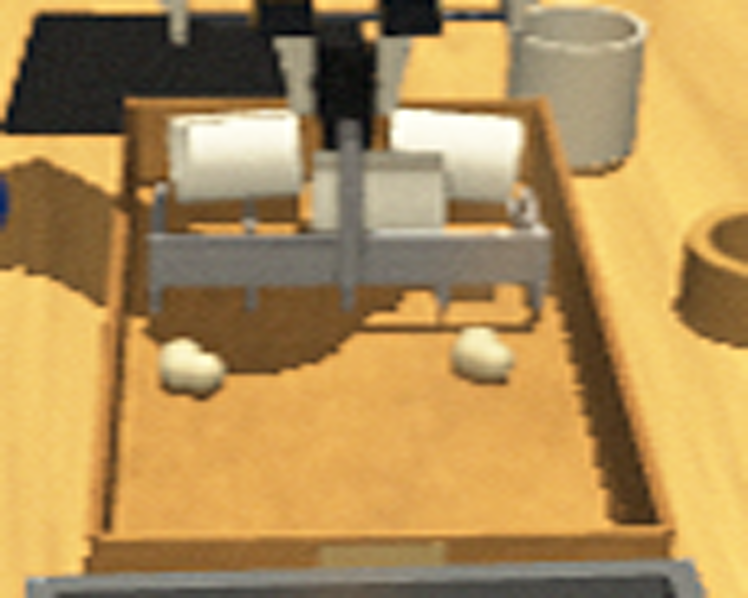

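```bash
python3 -m crank '[{"dx":0,"dy":3,"dz":0,"wx":0,"wy":0,"wz":0,"hand":0},{"dx":0,"dy":3,"dz":0,"wx":0,"wy":0,"wz":0,"hand":0},{"dx":0,"dy":0,"dz":0,"wx":0,"wy":0,"wz":0,"hand":0}]' 60
python3 - <<'E'
from h import *
log()
E
```

```text
time_s: 13.45
tcp_pos: [0.5607, 0.1714, 0.103]
eef_rot: [-179.8, 0.1, 176.9]
contact_force: [-0.3, -5.3, 10.7]
gripper_width: 0.0257
13.45 tcp [0.5607 0.1714 0.103 ] rpy [-1.7977e+02  8.0000e-02  1.7691e+02] F [-0.3 -5.3 10.7] M [-1.31  0.35  0.08] w 0.0257 q [ 36.2  18.5 -20.1   0.3 -51.5 -39.5]
```

```bash
python3 -m crank '[{"dx":0,"dy":3,"dz":0,"wx":0,"wy":0,"wz":0,"hand":0},{"dx":0,"dy":2,"dz":0,"wx":0,"wy":0,"wz":0,"hand":0},{"dx":0,"dy":0,"dz":0,"wx":0,"wy":0,"wz":0,"hand":0}]' 60
python3 - <<'E'
from h import *
log()
for n in ["scene","side"]: cv2.imwrite(f"pics/{n}9.png",optics.capture(n))
a=cv2.imread('pics/scene9.png');b=cv2.imread('pics/side9.png')
cv2.imwrite('pics/s9c.png',cv2.resize(a[130:250,290:420],None,fx=6,fy=4.9,interpolation=cv2.INTER_CUBIC))
cv2.imwrite('pics/d9c.png',cv2.resize(b[160:275,260:375],None,fx=6.5,fy=5.2,interpolation=cv2.INTER_CUBIC))
E
```

```text
time_s: 13.82
tcp_pos: [0.561, 0.1763, 0.103]
eef_rot: [-179.8, 0.1, 176.9]
contact_force: [-0.9, -4.6, 9.4]
gripper_width: 0.0257
13.825 tcp [0.561  0.1763 0.103 ] rpy [-1.7977e+02  9.0000e-02  1.7691e+02] F [-0.9 -4.6  9.4] M [-1.39  0.3   0.09] w 0.0257 q [ 36.6  18.7 -19.8   0.3 -51.6 -39.9]
```

View pics/s9c.png

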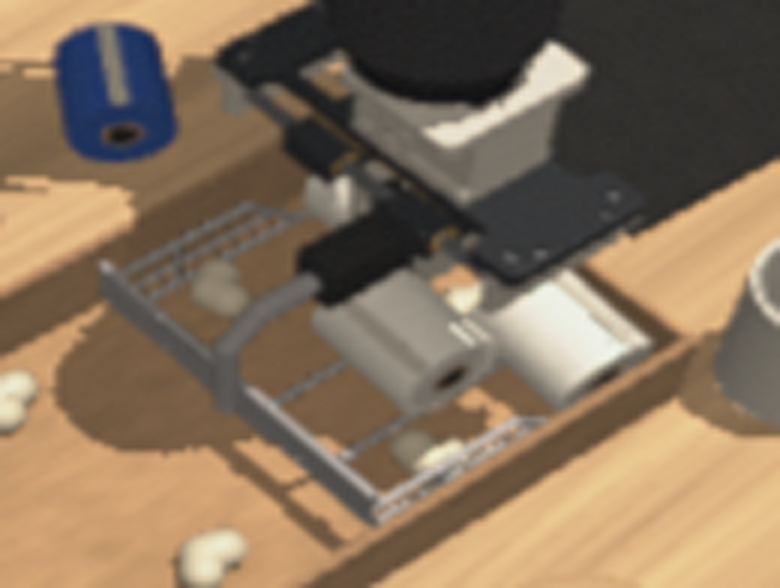

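View pics/d9c.png

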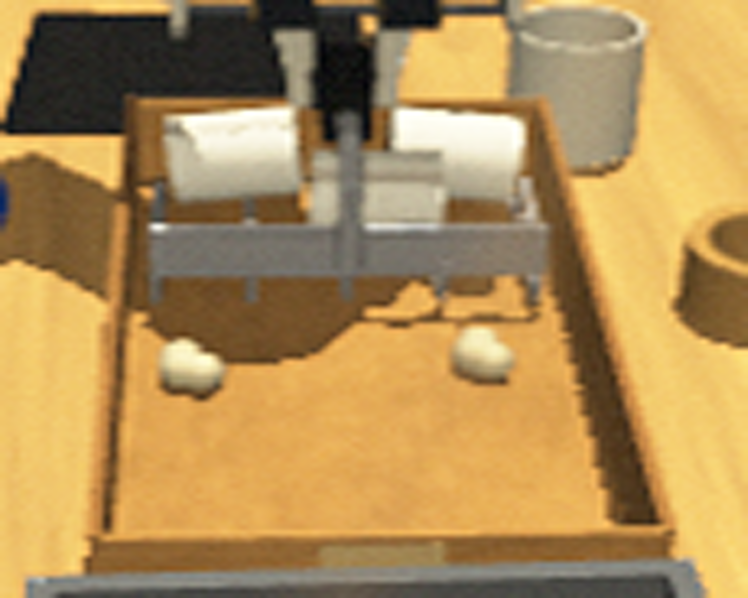

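```bash
python3 -m crank '[{"dx":0,"dy":3,"dz":0,"wx":0,"wy":0,"wz":0,"hand":0},{"dx":0,"dy":2,"dz":0,"wx":0,"wy":0,"wz":0,"hand":0},{"dx":0,"dy":0,"dz":0,"wx":0,"wy":0,"wz":0,"hand":0}]' 60
python3 - <<'E'
from h import *
log()
for X in [[.561+.0,.255,.065],[.45,.255,.065],[.67,.26,.065]]: pass
E
```

```text
time_s: 14.3
tcp_pos: [0.561, 0.1784, 0.1034]
eef_rot: [-179.5, 0.0, 176.9]
contact_force: [1.6, -15.3, 14.7]
gripper_width: 0.0257
14.3 tcp [0.561  0.1784 0.1034] rpy [-1.7952e+02  2.0000e-02  1.7691e+02] F [  1.6 -15.3  14.7] M [-5.98 -0.28  0.03] w 0.0257 q [ 36.9  18.8 -19.7   0.5 -51.9 -40.3]
```

```bash
python3 -m crank '[{"dx":0,"dy":-4,"dz":0,"wx":0,"wy":0,"wz":0,"hand":0},{"dx":0,"dy":-5,"dz":-5.5,"wx":-3,"wy":0,"wz":0,"hand":0},{"dx":0,"dy":-4.5,"dz":-5.1,"wx":-3,"wy":0,"wz":0,"hand":0},{"dx":0,"dy":-4,"dz":-5.1,"wx":-3,"wy":0,"wz":0,"hand":0},{"dx":0,"dy":-3.6,"dz":-5,"wx":-3,"wy":0,"wz":0,"hand":0},{"dx":0,"dy":0,"dz":0,"wx":0,"wy":0,"wz":0,"hand":0},{"dx":0,"dy":0,"dz":0,"wx":0,"wy":0,"wz":0,"hand":0}]' 60
python3 - <<'E'
from h import *
log()
for n in ["scene","side"]: cv2.imwrite(f"pics/{n}10.png",optics.capture(n))
a=cv2.imread('pics/scene10.png');b=cv2.imread('pics/side10.png')
cv2.imwrite('pics/s10c.png',cv2.resize(a[110:260,260:440],None,fx=4.4,fy=3.9,interpolation=cv2.INTER_CUBIC))
cv2.imwrite('pics/d10c.png',cv2.resize(b[130:265,250:375],None,fx=6,fy=4.4,interpolation=cv2.INTER_CUBIC))
E
```

```text
time_s: 15.18
tcp_pos: [0.5588, 0.1588, 0.1201]
eef_rot: [168.3, -0.1, 176.9]
contact_force: [-0.9, -1.1, -6.0]
gripper_width: 0.0256
15.175 tcp [0.5588 0.1588 0.1201] rpy [ 1.6828e+02 -1.0000e-01  1.7685e+02] F [-0.9 -1.1 -6. ] M [-1.5  -0.1  -0.01] w 0.0256 q [ 27.9  15.7 -17.2 -12.9 -51.8 -23.5]
```

View pics/s10c.png

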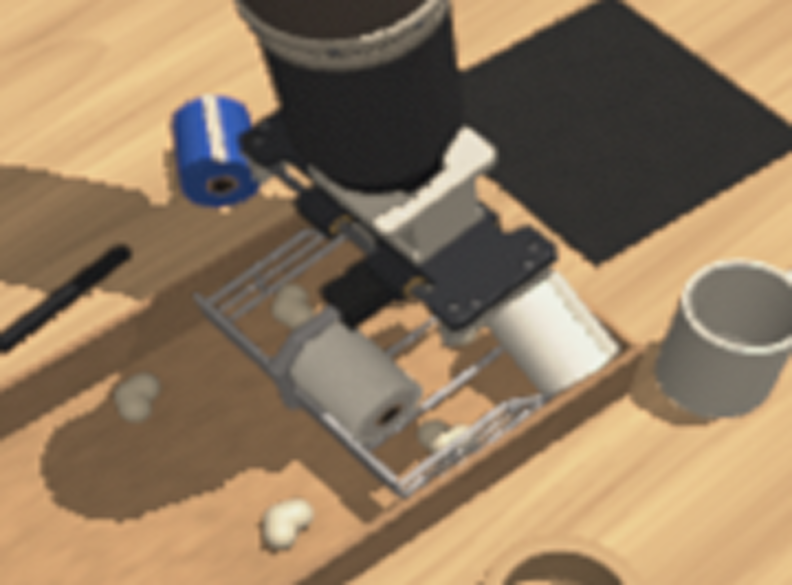

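View pics/d10c.png

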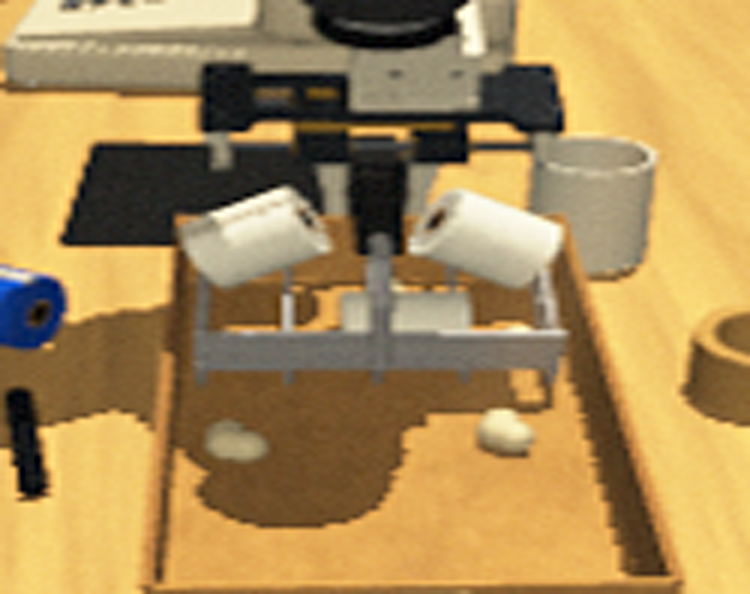

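```bash
python3 -m crank '[{"dx":0,"dy":-5,"dz":-6,"wx":-2.5,"wy":0,"wz":0,"hand":0},{"dx":0,"dy":-4.5,"dz":-6,"wx":-2.5,"wy":0,"wz":0,"hand":0},{"dx":0,"dy":-4,"dz":-6.4,"wx":-2.5,"wy":0,"wz":0,"hand":0},{"dx":0,"dy":-3.5,"dz":-6.5,"wx":-2.5,"wy":0,"wz":0,"hand":0},{"dx":0,"dy":0,"dz":0,"wx":0,"wy":0,"wz":0,"hand":0},{"dx":0,"dy":0,"dz":0,"wx":0,"wy":0,"wz":0,"hand":0}]' 60
python3 - <<'E'
from h import *
log()
for n in ["scene","side"]: cv2.imwrite(f"pics/{n}11.png",optics.capture(n))
a=cv2.imread('pics/scene11.png');b=cv2.imread('pics/side11.png')
cv2.imwrite('pics/s11c.png',cv2.resize(a[110:260,260:440],None,fx=4.4,fy=3.9,interpolation=cv2.INTER_CUBIC))
cv2.imwrite('pics/d11c.png',cv2.resize(b[130:265,250:375],None,fx=6,fy=4.4,interpolation=cv2.INTER_CUBIC))
E
```

```text
time_s: 16.02
tcp_pos: [0.5581, 0.1361, 0.1402]
eef_rot: [158.3, -0.0, 176.9]
contact_force: [0.3, 0.1, -7.2]
gripper_width: 0.0255
16.025 tcp [0.5581 0.1361 0.1402] rpy [ 1.5826e+02 -4.0000e-02  1.7689e+02] F [ 0.3  0.1 -7.2] M [-2.03  0.06  0.02] w 0.0255 q [ 18.1  14.6 -13.6 -24.6 -56.2  -8.4]
```

View pics/s11c.png

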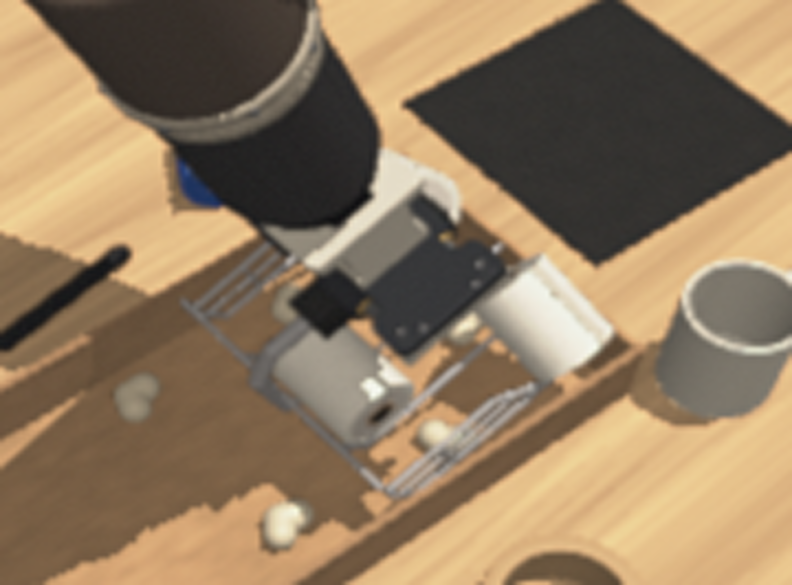

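View pics/d11c.png

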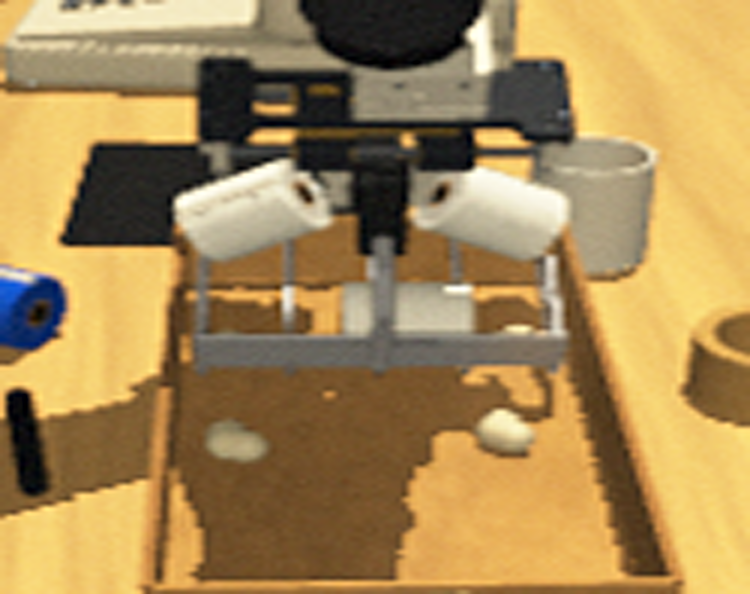

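```bash
python3 -m crank '[{"dx":0,"dy":0,"dz":-8,"wx":-1,"wy":0,"wz":0,"hand":0},{"dx":0,"dy":0,"dz":-16,"wx":-1,"wy":0,"wz":0,"hand":0},{"dx":0,"dy":0,"dz":-18,"wx":-1,"wy":0,"wz":0,"hand":0},{"dx":0,"dy":0,"dz":-18,"wx":-1,"wy":0,"wz":0,"hand":0},{"dx":0,"dy":0,"dz":-16,"wx":-1,"wy":0,"wz":0,"hand":0},{"dx":0,"dy":0,"dz":-10,"wx":0,"wy":0,"wz":0,"hand":0},{"dx":0,"dy":0,"dz":0,"wx":0,"wy":0,"wz":0,"hand":0}]' 60
python3 - <<'E'
from h import *
log()
for n in ["scene","side","wrist"]: cv2.imwrite(f"pics/{n}12.png",optics.capture(n))
a=cv2.imread('pics/scene12.png');b=cv2.imread('pics/side12.png')
cv2.imwrite('pics/s12c.png',cv2.resize(a[90:260,230:440],None,fx=3.8,fy=3.4,interpolation=cv2.INTER_CUBIC))
cv2.imwrite('pics/d12c.png',cv2.resize(b[110:265,250:375],None,fx=6,fy=3.8,interpolation=cv2.INTER_CUBIC))
E
```

```text
time_s: 17.0
tcp_pos: [0.5569, 0.0998, 0.2202]
eef_rot: [153.2, 0.1, 176.8]
contact_force: [0.8, -0.7, -7.5]
gripper_width: 0.0258
17.0 tcp [0.5569 0.0998 0.2202] rpy [1.5319e+02 1.3000e-01 1.7682e+02] F [ 0.8 -0.7 -7.5] M [-2.57  0.07  0.  ] w 0.0258 q [ 10.5  10.9  -7.5 -28.3 -67.4  -3.6]
```

View pics/s12c.png

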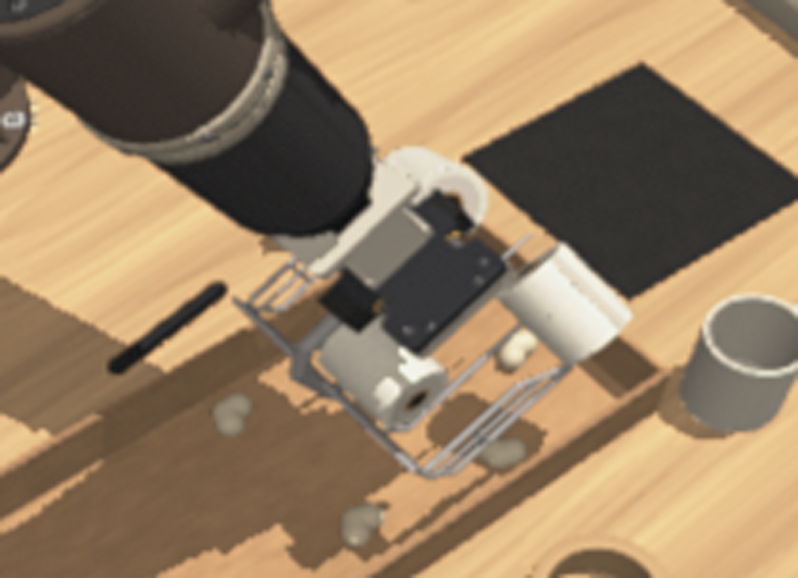

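View pics/d12c.png

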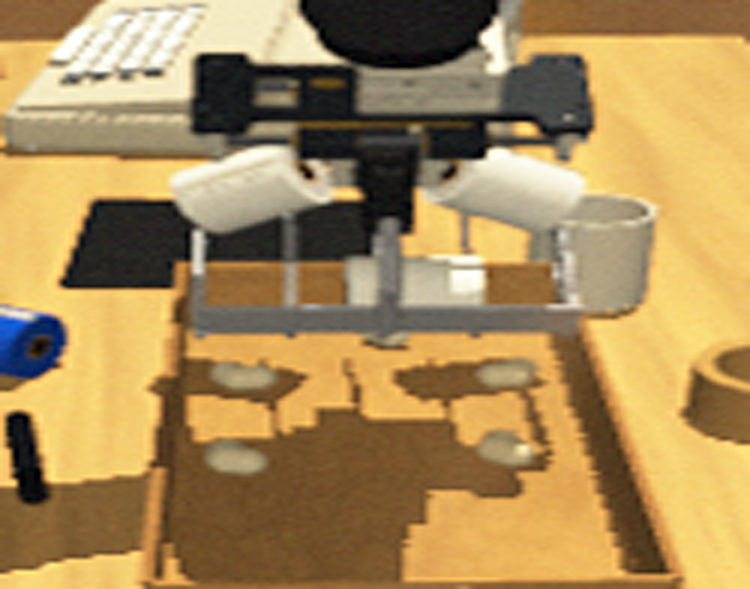

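View pics/wrist12.png

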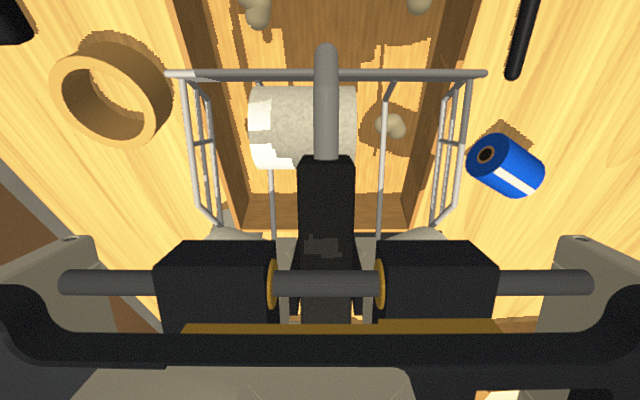

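```bash
cat > kin.py <<'E'
import numpy as np, json
from scipy.spatial.transform import Rotation as Ro
from scipy.optimize import least_squares
def E(ax,a): return Ro.from_euler(ax,a,degrees=True).as_matrix()
def fk(q,k,s4=1,s6=1):
    o,d1,a1,L2,a3,L4,d6,o6=k
    R=E('z',q[0]+o);p=np.array([0,0,d1])+R@[a1,0,0]
    R=R@E('y',q[1]);p=p+R@[0,0,L2]
    R=R@E('y',-q[2]);p=p+R@[L4,0,a3]
    R=R@E('x',s4*q[3])@E('y',-q[4]);p=p+R@[d6,0,0]
    R=R@E('x',s6*q[5]+o6)
    # tool: z=along x
    B=np.array([[0,0,1],[0,1,0],[-1,0,0]]).astype(float)
    return p,R@B
def load(): return [json.loads(l) for l in open('log.jsonl')]
def fit():
    D=load();best=None
    for s4 in (1,-1):
        for s6 in (1,-1):
            for o60 in (0,90,180,-90):
                def f(k):
                    r=[]
                    for d in D:
                        p,R=fk(d['joints'],k,s4,s6); R0=E('xyz',d['eef_rot'])
                        r+=list((p-d['tcp_pos'])*10)+list(Ro.from_matrix(R0.T@R).as_rotvec())
                    return np.array(r)
                s=least_squares(f,[-16.5,.4,.1,.4,0,.4,.3,o60],x_scale=[10,.1,.1,.1,.1,.1,.1,10])
                if best is None or s.cost<best[0]: best=(s.cost,s.x,s4,s6,f(s.x))
    return best
def ik(p,R,k,s4,s6,q0):
    f=lambda q:np.r_[(fk(q,k,s4,s6)[0]-p)*10,Ro.from_matrix(R.T@fk(q,k,s4,s6)[1]).as_rotvec()]
    s=least_squares(f,q0,x_scale=30.,bounds=([-176,-82,-58.2,-173.8,-174.7,-173.6],[176,121.7,71.7,95.5,-.2,173.6]))
    return s.x,np.abs(s.fun).max()
E
python3 - <<'E'
from kin import *
b=fit(); print(b[0],b[1].round(3),b[2:4],np.abs(b[4]).max())
json.dump([b[1].tolist(),b[2],b[3]],open('k.json','w'))
k,s4,s6=b[1],b[2],b[3]
q=np.array(load()[-1]['joints'])
ca=np.radians
for yaw in (90,110,134,150):
  u=np.array([np.cos(ca(yaw)),np.sin(ca(yaw)),0]);
  P=np.array([.522,-.432,0])-.03*u
  qq=np.array([-20,10,-10,0,-60,0.]) if 0 else q.copy()
  for th in (-20,0,20,40,50,60,70):
    t=ca(th); R=E('xyz',[180,0,yaw+90]) @ E('x',th)
    tcp=P+u*(-.082*np.cos(t)+.098*np.sin(t))+np.array([0,0,.13+.082*np.sin(t)+.098*np.cos(t)])
    if th==-20: tcp[2]+=.05
    best=min((ik(tcp,R,k,s4,s6,g) for g in (qq,np.array([-23,15,-10,0,-60,-100.]),np.array([-23,15,-10,0,-60,60.]))),key=lambda r:(round(r[1],3),np.abs(r[0]-qq).max()))
    qq=best[0]; print(yaw,th,tcp.round(3),qq.round(0),round(best[1],4))
E
```

```text
1.2590942435754726 [-1.7838e+01 -6.0000e-03  7.5000e-02  6.5300e-01  3.2000e-02  3.6200e-01
  3.1200e-01 -1.7662e+01] (-1, -1) 0.5623293242845917
90 -20 [ 0.522 -0.573  0.244] [ -35.   40.   42.  -13. -108.   33.] 0.0
90 0 [ 0.522 -0.544  0.228] [-28.  29.  20.  -0. -81.  29.] 0.0
90 20 [ 0.522 -0.506  0.25 ] [-20.  20.   5.  18. -63.  13.] 0.0
90 40 [ 0.522 -0.462  0.258] [ -9.  15. -11.  46. -54. -16.] 0.0
90 50 [ 0.522 -0.44   0.256] [ -3.  15. -19.  61. -54. -34.] 0.0
90 60 [ 0.522 -0.418  0.25 ] [  2.  16. -26.  76. -59. -51.] 0.0
90 70 [ 0.522 -0.398  0.241] [  6.  19. -33.  86. -67. -67.] 0.0
110 -20 [ 0.57  -0.564  0.244] [ -30.   47.   56.   -9. -118.   47.] 0.0
110 0 [ 0.56  -0.537  0.228] [-26.  31.  24.  -0. -83.  46.] 0.0
110 20 [ 0.547 -0.501  0.25 ] [-20.  19.   4.  12. -58.  35.] 0.0
110 40 [ 0.532 -0.46   0.258] [-13.  11. -16.  42. -38.   4.] 0.0
110 50 [ 0.525 -0.439  0.256] [ -8.   9. -26.  69. -35. -24.] 0.0
110 60 [ 0.517 -0.419  0.25 ] [ -3.   9. -36.  94. -41. -53.] 0.0
110 70 [ 0.51  -0.4    0.241] [  2.  11. -39.  95. -51. -60.] 0.1017
134 -20 [ 0.62  -0.533
[... 231 characters left out ...]
. -23.  53.] 0.0
134 50 [ 0.527 -0.437  0.256] [-18.   6. -31.  61.  -8.   5.] 0.0
134 60 [ 0.512 -0.422  0.25 ] [-17.   4. -35.  95. -11. -30.] 0.1301
134 70 [ 0.498 -0.408  0.241] [-14.   3. -38.  95. -15. -33.] 0.3056
150 -20 [ 0.644 -0.502  0.244] [ -19.   51.   68.    3. -127.   81.] 0.0
150 0 [ 0.619 -0.488  0.228] [-20.  32.  27.   0. -84.  81.] 0.0
150 20 [ 0.586 -0.469  0.25 ] [-22.  19.   3.  -4. -54.  84.] 0.0
150 40 [ 0.548 -0.447  0.258] [-25.   9. -19. -21. -24. 101.] 0.0
150 50 [ 0.529 -0.436  0.256] [-27.   6. -30. -67. -12. 149.] 0.0
150 60 [ 0.51  -0.425  0.25 ] [ -29.    5.  -42. -136.  -21. -141.] 0.0
150 70 [ 0.493 -0.415  0.241] [ -31.    7.  -53. -154.  -42. -121.] 0.0
```

```bash
sed -i 's/o,d1,a1,L2,a3,L4,d6,o6=k/o,d1,a1,L2,a3,L4,d6,o6,b1,b6=k/; s/R@\[a1,0,0\]/R@[a1,b1,0]/; s/p=p+R@\[d6,0,0\]/p=p+R@[d6,b6*0,0]/; s/\[-16.5,.4,.1,.4,0,.4,.3,o60\],x_scale=\[10,.1,.1,.1,.1,.1,.1,10\]/[0,.4,.1,.4,0,.4,.3,o60,-.19,0],x_scale=[10,.1,.1,.1,.1,.1,.1,10,.1,1]/' kin.py
cat > pourscan.py <<'E'
from kin import *
import sys
b=fit(); print(b[0],b[1].round(3),b[2:4],np.abs(b[4]).max())
json.dump([b[1].tolist(),b[2],b[3]],open('k.json','w'))
k,s4,s6=b[1],b[2],b[3]
q=np.array(load()[-1]['joints'])
ca=np.radians
for yaw in (80,100,115,134,150):
  u=np.array([np.cos(ca(yaw)),np.sin(ca(yaw)),0]);
  P=np.array([.522,-.432,0])-.03*u
  qq=q.copy()
  for th in (-20,0,20,40,50,60,70):
    t=ca(th); R=E('xyz',[180,0,yaw+90]) @ E('x',th)
    tcp=P+u*(-.082*np.cos(t)+.098*np.sin(t))+np.array([0,0,.13+.082*np.sin(t)+.098*np.cos(t)])
    if th==-20: tcp[2]+=.05
    best=min((ik(tcp,R,k,s4,s6,g) for g in (qq,np.array([-23,15,-10,0,-60,-100.]),np.array([-23,15,-10,0,-60,60.]))),key=lambda r:(round(r[1],3),np.abs(r[0]-qq).max()))
    qq=best[0]; print(yaw,th,tcp.round(3),qq.round(0),round(best[1],4))
E
python3 pourscan.py
```

```text
0.5937250291335661 [ 6.009  0.186  0.055  0.584 -0.026  0.39   0.375  5.95  -0.249  0.   ] (-1, -1) 0.5746959487324812
80 -20 [ 0.498 -0.57   0.244] [-45.  38.  35. -18. -96.  34.] 0.0
80 0 [ 0.503 -0.542  0.228] [-34.  27.  15.  -0. -78.  23.] 0.0
80 20 [ 0.509 -0.504  0.25 ] [-19.  18.   1.  21. -73.   3.] 0.0
80 40 [ 0.517 -0.461  0.258] [ -3.  16. -12.  40. -77. -21.] 0.0
80 50 [ 0.521 -0.44   0.256] [  3.  18. -17.  47. -81. -33.] 0.0
80 60 [ 0.524 -0.418  0.25 ] [  9.  22. -22.  52. -85. -44.] 0.0
80 70 [ 0.528 -0.398  0.241] [ 14.  28. -26.  55. -90. -54.] 0.0
100 -20 [ 0.546 -0.57   0.244] [ -41.   46.   50.  -15. -108.   48.] 0.0
100 0 [ 0.541 -0.542  0.228] [-32.  30.  20.  -0. -80.  42.] 0.0
100 20 [ 0.535 -0.504  0.25 ] [-19.  17.  -1.  20. -65.  22.] 0.0
100 40 [ 0.527 -0.461  0.258] [ -3.   9. -21.  46. -63. -10.] 0.0
100 50 [ 0.523 -0.44   0.256] [  6.   9. -30.  56. -67. -27.] 0.0
100 60 [ 0.52  -0.418  0.25 ] [ 14.  12. -39.  63. -73. -44.] 0.0
100 70 [ 0.516 -0.398  0.241] [ 20.  20. -47.  67. -78. -61.] 0.0
115 -20 [ 0.581 -0.559  0.244] [ -37.   50.   60.  -12. -1
[... 656 characters left out ...]
 -29.  46. -36.  22.] 0.0
134 50 [ 0.527 -0.437  0.256] [ -3.  -2. -43.  74. -37. -11.] 0.0
134 60 [ 0.512 -0.422  0.25 ] [  7.  -3. -57.  95. -48. -42.] 0.0
134 70 [ 0.498 -0.408  0.241] [ 12.  -4. -58.  88. -52. -40.] 0.1892
150 -20 [ 0.644 -0.502  0.244] [ -28.   53.   67.   -3. -123.   86.] 0.0
150 0 [ 0.619 -0.488  0.228] [-26.  32.  24.  -0. -82.  86.] 0.0
150 20 [ 0.586 -0.469  0.25 ] [-23.  15.  -3.   6. -52.  80.] 0.0
150 40 [ 0.548 -0.447  0.258] [-18.   2. -29.  30. -23.  54.] 0.0
150 50 [ 0.529 -0.436  0.256] [-14.  -2. -42.  85. -17.  -3.] 0.0
150 60 [ 0.51  -0.425  0.25 ] [ -8.  -5. -49.  95. -26. -19.] 0.1204
150 70 [ 0.493 -0.415  0.241] [  5.  -7. -58.  95. -42. -31.] 0.2209
```

Run:
```python
from kin import *
D=load()
for s4 in (1,-1):
  for s6 in (1,-1):
    def f(k):
        r=[]
        for d in D:
            p,R=fk(d['joints'],k,s4,s6); R0=E('xyz',d['eef_rot'])
            r+=list((p-d['tcp_pos'])*10)+list(Ro.from_matrix(R0.T@R).as_rotvec())
        return np.array(r)
    bb=min((least_squares(f,[0,.4,.1,.4,0,.4,.3,o6,b,0]) for o6 in (0,180,90,-90) for b in (-.19,.19)),key=lambda s:s.cost)
    print(s4,s6,bb.cost,bb.x.round(3))
    if s6==-1:
        for d,r in zip(D,f(bb.x).reshape(-1,6)): print(np.round(d['joints'],1),np.round(d['eef_rot'],1),r.round(2))
```

```text
1 1 3.2627049562177617 [-8.7400e+00 -4.9600e-01  5.5000e-02  5.3700e-01 -1.9000e-02  4.6700e-01
 -3.9400e-01  5.0557e+01 -1.0100e-01  0.0000e+00]
1 -1 1.2170605169909645 [-9.699 -0.501  0.055  0.54  -0.016  0.466 -0.394 -6.787 -0.091  0.   ]
[ 85.5  20.5   0.7   0.  -70.1 -16.5] [-180.    0. -111.] [ 0.12  0.04 -0.02 -0.    0.    0.05]
[ 85.5  20.5   0.7   0.  -70.1 -16.5] [-180.    0. -111.] [ 0.12  0.04 -0.02 -0.    0.    0.05]
[ 58.2  20.6   0.6   0.  -70.1 -47.8] [-180.    -0.  -169.6] [ 0.13 -0.02 -0.02 -0.    0.    0.05]
[ 59.   25.7  -8.5   0.  -55.7 -48. ] [ 1.799e+02  1.000e-01 -1.689e+02] [ 0.06 -0.1   0.02 -0.    0.    0.05]
[ 59.   25.7  -8.6   0.  -55.6 -48. ] [-180.   -0. -169.] [ 0.07 -0.08  0.02 -0.    0.    0.05]
[ 59.   25.7  -8.6   0.  -55.6 -48. ] [ 180.    0. -169.] [ 0.07 -0.08  0.02 -0.    0.    0.05]
[  8.8  10.  -14.   -0.  -66.1 -12. ] [180.   -0.2 176.8] [ 0.17  0.09 -0.04  0.   -0.    0.05]
[  8.6  12.  -18.6   0.  -59.4 -11.7] [-180.     0.   176.9] [ 0.11  0.09 -0.04 -0.    0.    0.05]
[  8.6  15.8 -23.6   0.  -50.6 -11.8] [1.800e+02 1.000e-01 1.769e+02]
[... 2830 characters left out ...]
1.798e+02  1.000e-01  1.769e+02] [-0.01 -0.01 -0.02 -0.   -0.   -0.  ]
[ 36.2  18.5 -20.1   0.3 -51.5 -39.5] [-1.798e+02  1.000e-01  1.769e+02] [-0.01 -0.01 -0.02 -0.   -0.   -0.  ]
[ 36.6  18.7 -19.8   0.3 -51.6 -39.9] [-1.798e+02  1.000e-01  1.769e+02] [-0.01 -0.01 -0.02 -0.   -0.   -0.  ]
[ 36.9  18.8 -19.7   0.5 -51.9 -40.3] [-179.5    0.   176.9] [-0.01 -0.01 -0.02 -0.   -0.   -0.  ]
[ 27.9  15.7 -17.2 -12.9 -51.8 -23.5] [ 1.683e+02 -1.000e-01  1.769e+02] [0.13 0.05 0.27 0.   0.02 0.  ]
[ 18.1  14.6 -13.6 -24.6 -56.2  -8.4] [158.3  -0.  176.9] [ 0.24 -0.06  0.55  0.    0.04  0.01]
[ 10.5  10.9  -7.5 -28.3 -67.4  -3.6] [1.532e+02 1.000e-01 1.768e+02] [ 0.12 -0.19  0.57  0.    0.05  0.01]
```

```bash
cat > kin.py <<'E'
import numpy as np, json
from scipy.spatial.transform import Rotation as Ro
from scipy.optimize import least_squares
def E(ax,a): return Ro.from_euler(ax,a,degrees=True).as_matrix()
B=np.array([[0,0,1],[0,1,0],[-1,0,0]]).astype(float)
def fk(q,k):
    o,d1,a1,L2,a3,L4,d6,o6,b1,b5,z5,b6,z6=k
    R=E('z',q[0]+o);p=np.array([0,0,d1])+R@[a1,b1,0]
    R=R@E('y',q[1]);p=p+R@[0,0,L2]
    R=R@E('y',-q[2]);p=p+R@[L4,0,a3]
    R=R@E('x',-q[3]);p=p+R@[0,b5,z5]
    R=R@E('y',-q[4]);p=p+R@[d6,b6,z6]
    R=R@E('x',-q[5]+o6)
    return p,R@B
def load(): return [json.loads(l) for l in open('log.jsonl')]
def fit():
    D=load()
    def f(k):
        r=[]
        for d in D:
            p,R=fk(d['joints'],k); R0=E('xyz',d['eef_rot'])
            r+=list((p-d['tcp_pos'])*10)+list(Ro.from_matrix(R0.T@R).as_rotvec())
        return np.r_[np.array(r),np.array(k)[[8,9,10,11,12]]*.003]
    return min((least_squares(f,[0,.2,.05,.58,-.02,.4,.37,0,b,c,0,0,0]) for b in (-.19,0) for c in (-.19,0)),key=lambda s:s.cost)
def ik(p,R,k,q0):
    f=lambda q:np.r_[(fk(q,k)[0]-p)*10,Ro.from_matrix(R.T@fk(q,k)[1]).as_rotvec()]
    lo=np.array([-176,-82,-58.2,-173.8,-174.7,-173.6]);hi=np.array([176,121.7,71.7,95.5,-.2,173.6])
    s=least_squares(f,np.clip(q0,lo+.01,hi-.01),x_scale=30.,bounds=(lo,hi))
    return s.x,np.abs(s.fun).max()
E
cat > pourscan.py <<'E'
from kin import *
b=fit(); print(b.cost,b.x.round(4),np.abs(b.fun).max())
k=b.x; json.dump(k.tolist(),open('k.json','w'))
q=np.array(load()[-1]['joints']); ca=np.radians
for yaw in (70,87,100,115,134,150):
  u=np.array([np.cos(ca(yaw)),np.sin(ca(yaw)),0]);
  P=np.array([.522,-.432,0])-.03*u
  qq=q.copy()
  for th in (-20,0,20,40,50,60,70):
    t=ca(th); R=E('xyz',[180,0,yaw+90]) @ E('x',th)
    tcp=P+u*(-.082*np.cos(t)+.098*np.sin(t))+np.array([0,0,.13+.082*np.sin(t)+.098*np.cos(t)])
    if th==-20: tcp[2]+=.05
    best=min((ik(tcp,R,k,g) for g in (qq,np.array([-23,15,-10,0,-60,-100.]),np.array([-23,15,-10,0,-60,60.]))),key=lambda r:(round(r[1],3),np.abs(r[0]-qq).max()))
    qq=best[0]; print(yaw,th,tcp.round(3),qq.round(0),round(best[1],4))
E
python3 pourscan.py
```

```text
8.277125976507747e-08 [ 0.      0.1988  0.      0.6016 -0.      0.4636  0.378   0.     -0.
 -0.0959  0.     -0.0959 -0.    ] 0.0002876998952082309
70 -20 [ 0.474 -0.564  0.244] [-45.  33.  28. -18. -93.  25.] 0.0
70 0 [ 0.484 -0.537  0.228] [-33.  25.   8.  -0. -73.  13.] 0.0
70 20 [ 0.497 -0.501  0.25 ] [-20.  19. -10.  23. -63. -11.] 0.0
70 40 [ 0.512 -0.46   0.258] [ -9.  19. -25.  45. -64. -38.] 0.0
70 50 [ 0.519 -0.439  0.256] [ -5.  21. -29.  53. -68. -49.] 0.0
70 60 [ 0.527 -0.419  0.25 ] [ -1.  25. -33.  58. -74. -58.] 0.0
70 70 [ 0.534 -0.4    0.241] [  2.  30. -35.  62. -81. -67.] 0.0
87 -20 [ 0.515 -0.572  0.244] [ -42.   40.   38.  -16. -101.   37.] 0.0
87 0 [ 0.516 -0.544  0.228] [-32.  28.  12.  -0. -74.  29.] 0.0
87 20 [ 0.518 -0.505  0.25 ] [-20.  18. -12.  23. -56.   4.] 0.0
87 40 [ 0.52  -0.462  0.258] [-11.  13. -34.  55. -51. -31.] 0.0
87 50 [ 0.522 -0.44   0.256] [ -8.  14. -42.  68. -55. -47.] 0.0
87 60 [ 0.523 -0.418  0.25 ] [ -5.  17. -47.  78. -62. -60.] 0.0
87 70 [ 0.524 -0.398  0.241] [ -2.  22. -51.  83. -71. -72.] 0.0
100 -20 [ 0.546 -0.57   0.244] [ -39.
[... 1170 characters left out ...]
 -11.] 0.0205
134 50 [ 0.527 -0.437  0.256] [-37.   2. -51.  95.  -8. -13.] 0.1865
134 60 [ 0.512 -0.422  0.25 ] [-39.  -0. -27. -88.  -0. 174.] 0.1102
134 70 [ 0.498 -0.408  0.241] [-39.  -1. -29. -88.  -0. 174.] 0.1339
150 -20 [ 0.644 -0.502  0.244] [ -25.   50.   53.   -2. -112.   85.] 0.0
150 0 [ 0.619 -0.488  0.228] [-24.  31.  18.  -0. -77.  84.] 0.0
150 20 [ 0.586 -0.469  0.25 ] [-23.  16.  -8.   3. -47.  81.] 0.0
150 40 [ 0.548 -0.447  0.258] [-25.   4. -42.  37.  -5.  49.] 0.0
150 50 [ 0.529 -0.436  0.256] [-23.   2. -38.  -1.  -0.  87.] 0.0888
150 60 [ 0.51  -0.425  0.25 ] [-30.  -0. -30. -53.  -0. 143.] 0.0044
150 70 [ 0.493 -0.415  0.241] [ -65.    4.  -35. -111.  -36. -141.] 0.0
```

```bash
cat > scan2.py <<'E'
from kin import *
k=np.array(json.load(open('k.json'))); ca=np.radians
q=np.array(load()[-1]['joints'])
for yaw in (30,44,58):
  u=np.array([np.cos(ca(yaw)),np.sin(ca(yaw)),0]);
  P=np.array([.522,-.432,0])-.03*u
  qq=q.copy()
  for th in (-25,-20,0,20,40,50,60,70):
    t=ca(th); R=E('xyz',[180,0,yaw+90]) @ E('x',th)
    tcp=P+u*(-.082*np.cos(t)+.098*np.sin(t))+np.array([0,0,.13+.082*np.sin(t)+.098*np.cos(t)])
    if th<0: tcp[2]+=.05
    best=min((ik(tcp,R,k,g) for g in (qq,np.array([-23,15,-10,0,-60,-100.]),np.array([-23,15,-10,0,-60,60.]))),key=lambda r:(round(r[1],3),np.abs(r[0]-qq).max()))
    qq=best[0]; print(yaw,th,tcp.round(3),qq.round(0),round(best[1],4))
E
python3 scan2.py
```

```text
30 -25 [ 0.396 -0.505  0.234] [-51.  18.   4. -26. -73.  -2.] 0.0
30 -20 [ 0.4   -0.502  0.244] [-47.  17.   3. -20. -73.  -8.] 0.0
30 0 [ 0.425 -0.488  0.228] [-32.  18.  -3.  -0. -69. -28.] 0.0
30 20 [ 0.458 -0.469  0.25 ] [-20.  23.  -2.  15. -79. -45.] 0.0
30 40 [ 0.496 -0.447  0.258] [-12.  32.   1.  25. -92. -55.] 0.0
30 50 [ 0.515 -0.436  0.256] [ -9.  37.   4.  29. -98. -58.] 0.0
30 60 [ 0.534 -0.425  0.25 ] [  -7.   43.    6.   32. -104.  -60.] 0.0
30 70 [ 0.551 -0.415  0.241] [  -5.   49.    8.   35. -111.  -62.] 0.0
44 -25 [ 0.417 -0.533  0.234] [-51.  25.  14. -25. -82.   9.] 0.0
44 -20 [ 0.421 -0.53   0.244] [-47.  23.  12. -20. -80.   5.] 0.0
44 0 [ 0.441 -0.51   0.228] [-33.  20.   1.  -0. -70. -13.] 0.0
44 20 [ 0.469 -0.483  0.25 ] [-20.  21.  -5.  19. -73. -33.] 0.0
44 40 [ 0.501 -0.453  0.258] [-10.  27.  -8.  32. -82. -48.] 0.0
44 50 [ 0.517 -0.437  0.256] [ -6.  32.  -8.  36. -88. -54.] 0.0
44 60 [ 0.532 -0.422  0.25 ] [ -4.  37.  -8.  40. -94. -58.] 0.0
44 70 [ 0.546 -0.408  0.241] [ -1.  43.  -7.  43. -99. -62.] 0.0
58 -25 [ 0.445 -0.556  0.234] [-49.  31.  23. -24. -90.  19.] 0.0
58 -20 [ 0.448 -0.551  0.244] [-46.  29.  21. -19. -87.  16.] 0.0
58 0 [ 0.463 -0.527  0.228] [-33.  23.   5.  -0. -72.   1.] 0.0
58 20 [ 0.483 -0.494  0.25 ] [-19.  20.  -8.  21. -68. -22.] 0.0
58 40 [ 0.506 -0.457  0.258] [ -9.  23. -17.  38. -73. -42.] 0.0
58 50 [ 0.518 -0.438  0.256] [ -5.  26. -20.  44. -78. -51.] 0.0
58 60 [ 0.529 -0.42   0.25 ] [ -1.  31. -21.  49. -83. -58.] 0.0
58 70 [ 0.54  -0.403  0.241] [  1.  36. -22.  52. -89. -64.] 0.0
```

```bash
cat >> h.py <<'E'
def plan2(p1,R1,w,p0=None,R0=None,hand=0):
    s=get_state(); w=np.array(w,float);f=np.cumsum(w)/w.sum()
    p0=np.array(s["tcp_pos"]) if p0 is None else np.array(p0); R0=toolR(s) if R0 is None else R0
    rv=Ro.from_matrix(R0.T@R1).as_rotvec(degrees=True); p=p0;R=R0;fl=0
    from kin import fk,ik
    import json as J
    k=np.array(J.load(open('k.json')));q=np.array(s["joints"])
    for fi in f:
        t=p0+(np.array(p1)-p0)*fi; d=R.T@(t-p)*1000; ww=rv*(fi-fl)
        p=t;R=R@Ro.from_rotvec(ww,degrees=True).as_matrix();fl=fi
        q2,e=ik(p,R,k,q); 
        print('{"dx":%.1f,"dy":%.1f,"dz":%.1f,"wx":%.2f,"wy":%.2f,"wz":%.2f,"hand":%d},'%(*d,*ww,hand), "   dq/s",np.abs(q2-q).max().round(1)*8, "tilt",np.degrees(np.arccos(-R[2,2])).round(1),"e" if e>.01 else ""); q=q2
def Rsc(noseyaw,th): return Rdown(noseyaw+90)@Ro.from_euler('x',th,degrees=True).as_matrix()
E
python3 - <<'E'
from h import *
plan2([.421,-.53,.29],Rsc(44,-20),[.3,.6,.9]+[1]*14+[.8,.5,.2])
E
```

```text
{"dx":1.7,"dy":-9.3,"dz":-6.1,"wx":0.11,"wy":-0.30,"wz":0.68,"hand":0},    dq/s 8.0 tilt 26.7 
{"dx":3.2,"dy":-18.7,"dz":-12.2,"wx":0.22,"wy":-0.59,"wz":1.37,"hand":0},    dq/s 16.0 tilt 26.5 
{"dx":3.9,"dy":-28.2,"dz":-18.2,"wx":0.34,"wy":-0.89,"wz":2.05,"hand":0},    dq/s 24.8 tilt 26.1 
{"dx":2.9,"dy":-31.6,"dz":-20.1,"wx":0.37,"wy":-0.99,"wz":2.28,"hand":0},    dq/s 28.8 tilt 25.7 
{"dx":1.3,"dy":-31.8,"dz":-19.9,"wx":0.37,"wy":-0.99,"wz":2.28,"hand":0},    dq/s 29.6 tilt 25.3 
{"dx":-0.3,"dy":-31.9,"dz":-19.7,"wx":0.37,"wy":-0.99,"wz":2.28,"hand":0},    dq/s 30.4 tilt 24.9 
{"dx":-1.9,"dy":-32.0,"dz":-19.5,"wx":0.37,"wy":-0.99,"wz":2.28,"hand":0},    dq/s 30.4 tilt 24.5 
{"dx":-3.5,"dy":-32.0,"dz":-19.2,"wx":0.37,"wy":-0.99,"wz":2.28,"hand":0},    dq/s 30.4 tilt 24.1 
{"dx":-5.1,"dy":-32.0,"dz":-18.9,"wx":0.37,"wy":-0.99,"wz":2.28,"hand":0},    dq/s 29.6 tilt 23.7 
{"dx":-6.7,"dy":-31.9,"dz":-18.6,"wx":0.37,"wy":-0.99,"wz":2.28,"hand":0},    dq/s 29.6 tilt 23.3 
{"dx":-8.2,"dy":-31.7,"dz":-18.3,"wx":0.37,"wy":-0.99,"wz":2.28,"hand":0},    dq/s 28.8 tilt 22.9 
{"dx":-9.8,"dy":-31
[... 172 characters left out ...]
t 22.1 
{"dx":-12.9,"dy":-30.8,"dz":-17.1,"wx":0.37,"wy":-0.99,"wz":2.28,"hand":0},    dq/s 24.8 tilt 21.7 
{"dx":-14.4,"dy":-30.4,"dz":-16.7,"wx":0.37,"wy":-0.99,"wz":2.28,"hand":0},    dq/s 24.0 tilt 21.3 
{"dx":-15.9,"dy":-29.9,"dz":-16.2,"wx":0.37,"wy":-0.99,"wz":2.28,"hand":0},    dq/s 22.4 tilt 21.0 
{"dx":-17.3,"dy":-29.3,"dz":-15.8,"wx":0.37,"wy":-0.99,"wz":2.28,"hand":0},    dq/s 23.2 tilt 20.6 
{"dx":-15.0,"dy":-22.9,"dz":-12.2,"wx":0.30,"wy":-0.79,"wz":1.82,"hand":0},    dq/s 20.0 tilt 20.3 
{"dx":-9.9,"dy":-14.1,"dz":-7.4,"wx":0.19,"wy":-0.49,"wz":1.14,"hand":0},    dq/s 13.6 tilt 20.1 
{"dx":-4.1,"dy":-5.6,"dz":-2.9,"wx":0.07,"wy":-0.20,"wz":0.46,"hand":0},    dq/s 5.6 tilt 20.0
```

Run:
```python
from h import *
C=cam("scene");S=cam("side");W=cam("wrist")
print("side")
for u,v in [(240,375),(505,375),(235,458),(505,450),(385,340)]: print(atz(S,(250+u/6,110+v/3.8),.016).round(3))
print("scene")
for u,v in [(230,412),(360,522),(500,450),(517,348)]: print(atz(C,(230+u/3.8,90+v/3.4),.016).round(3))
print("wrist")
for uv in [(258,8),(418,4),(390,124)]: print(atz(W,uv,.016).round(3))
a=cv2.imread('pics/wrist12.png')
cv2.imwrite('pics/w12c.png',cv2.resize(a[0:245,180:480],None,fx=2.6,fy=2.4,interpolation=cv2.INTER_CUBIC))
```

```text
side
[0.483 0.131 0.016]
[0.635 0.121 0.016]
[ 0.475 -0.002  0.016]
[ 0.617 -0.     0.016]
[0.572 0.19  0.016]
scene
[0.472 0.003 0.016]
[0.616 0.007 0.016]
[0.637 0.13  0.016]
[0.573 0.213 0.016]
wrist
[0.611 0.008 0.016]
[0.468 0.013 0.016]
[0.482 0.13  0.016]
```

View pics/w12c.png

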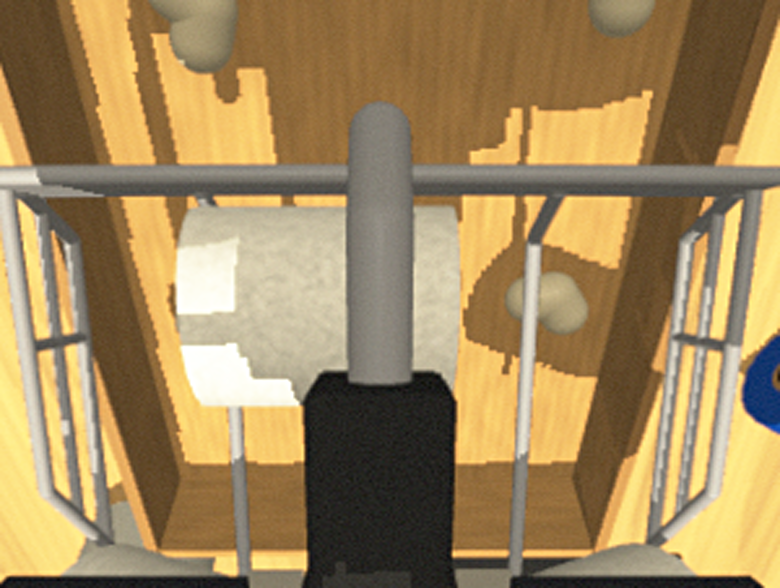

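```bash
python3 -m crank '[{"dx":1.7,"dy":-9.3,"dz":-6.1,"wx":0.11,"wy":-0.3,"wz":0.68,"hand":0},{"dx":3.2,"dy":-18.7,"dz":-12.2,"wx":0.22,"wy":-0.59,"wz":1.37,"hand":0},{"dx":3.9,"dy":-28.2,"dz":-18.2,"wx":0.34,"wy":-0.89,"wz":2.05,"hand":0},{"dx":2.9,"dy":-31.6,"dz":-20.1,"wx":0.37,"wy":-0.99,"wz":2.28,"hand":0},{"dx":1.3,"dy":-31.8,"dz":-19.9,"wx":0.37,"wy":-0.99,"wz":2.28,"hand":0},{"dx":-0.3,"dy":-31.9,"dz":-19.7,"wx":0.37,"wy":-0.99,"wz":2.28,"hand":0},{"dx":-1.9,"dy":-32,"dz":-19.5,"wx":0.37,"wy":-0.99,"wz":2.28,"hand":0},{"dx":-3.5,"dy":-32,"dz":-19.2,"wx":0.37,"wy":-0.99,"wz":2.28,"hand":0},{"dx":-5.1,"dy":-32,"dz":-18.9,"wx":0.37,"wy":-0.99,"wz":2.28,"hand":0},{"dx":-6.7,"dy":-31.9,"dz":-18.6,"wx":0.37,"wy":-0.99,"wz":2.28,"hand":0}]' 60
python3 -m crank '[{"dx":-8.2,"dy":-31.7,"dz":-18.3,"wx":0.37,"wy":-0.99,"wz":2.28,"hand":0},{"dx":-9.8,"dy":-31.5,"dz":-17.9,"wx":0.37,"wy":-0.99,"wz":2.28,"hand":0},{"dx":-11.4,"dy":-31.2,"dz":-17.5,"wx":0.37,"wy":-0.99,"wz":2.28,"hand":0},{"dx":-12.9,"dy":-30.8,"dz":-17.1,"wx":0.37,"wy":-0.99,"wz":2.28,"hand":0},{"dx":-14.4,"dy":-30.4,"dz":-16.7,"wx":0.37,"wy":-0.99,"wz":2.28,"hand":0},{"dx":-15.9,"dy":-29.9,"dz":-16.2,"wx":0.37,"wy":-0.99,"wz":2.28,"hand":0},{"dx":-17.3,"dy":-29.3,"dz":-15.8,"wx":0.37,"wy":-0.99,"wz":2.28,"hand":0},{"dx":-15,"dy":-22.9,"dz":-12.2,"wx":0.3,"wy":-0.79,"wz":1.82,"hand":0},{"dx":-9.9,"dy":-14.1,"dz":-7.4,"wx":0.19,"wy":-0.49,"wz":1.14,"hand":0},{"dx":-4.1,"dy":-5.6,"dz":-2.9,"wx":0.07,"wy":-0.2,"wz":0.46,"hand":0}]' 60
python3 - <<'E'
from h import *
log()
for n in ["scene","side"]: cv2.imwrite(f"pics/{n}13.png",optics.capture(n))
E
```

```text
time_s: 18.4
tcp_pos: [0.4866, -0.2227, 0.2556]
eef_rot: [156.7, -0.6, 154.8]
contact_force: [0.5, -0.6, -7.6]
gripper_width: 0.0264
time_s: 19.65
tcp_pos: [0.4201, -0.5313, 0.2897]
eef_rot: [159.9, -0.0, 133.8]
contact_force: [-0.6, 1.0, -6.6]
gripper_width: 0.0256
19.65 tcp [ 0.4201 -0.5313  0.2897] rpy [ 1.5991e+02 -1.0000e-02  1.3380e+02] F [-0.6  1.  -6.6] M [-1.31  1.36 -0.03] w 0.0256 q [-47.4  21.8  16.1 -20.2 -85.    3.1]
```

View pics/scene13.png

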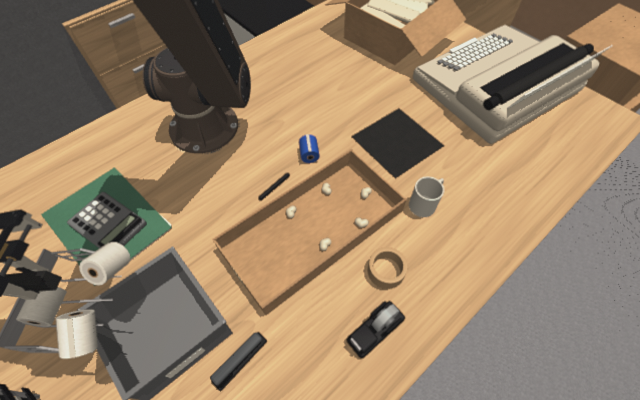

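View pics/side13.png

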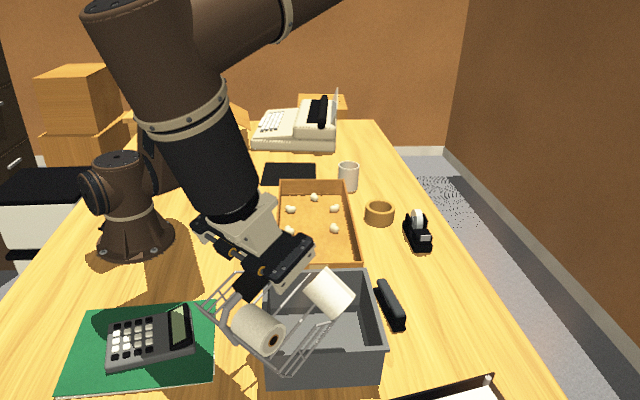

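```bash
cat >> h.py <<'E'
def scoopT(s=None):
    s=s or get_state(); R=toolR(s); p=np.array(s["tcp_pos"])
    Rs=np.c_[R[:,1],R[:,0],-R[:,2]]   # scoop x=tool y, y=tool x, z=-tool z
    return Rs, p-Rs@np.array([.009,0,.098])
E
python3 - <<'E'
from h import *
C=cam("scene");S=cam("side");Rs,o=scoopT()
for n,a,b in [("A",(105,262),(330,293)),("A'",(105,262),(258,330)),("B",(76,333),(330,293)),("B'",(76,333),(258,330)),("C",(40,305),(258,330))]:
    r1,r2=ray(C,a),ray(S,b); X=tri([r1,r2]); print(n,X.round(3),"scoop",(Rs.T@(X-o)).round(3),"err",(proj(C,X)-a).round(1),(proj(S,X)-b).round(1))
a=cv2.imread('pics/scene13.png');b=cv2.imread('pics/side13.png')
for im,c in ((a,C),(b,S)):
    for y in (-.098,-.049,0,.049,.098):
        p1=proj(c,o+Rs@[-.092,y,.003]);p2=proj(c,o+Rs@[.091,y,.003]);cv2.line(im,tuple(np.int32(p1)),tuple(np.int32(p2)),(0,0,255),1)
cv2.imwrite('pics/s13c.png',cv2.resize(a[200:400,0:240],None,fx=3.2,fy=2.9,interpolation=cv2.INTER_CUBIC))
cv2.imwrite('pics/d13c.png',cv2.resize(b[220:400,180:400],None,fx=3.6,fy=3.3,interpolation=cv2.INTER_CUBIC))
E
```

```text
A [ 0.485 -0.46   0.232] scoop [0.079 0.007 0.011] err [ 1.1 32.5] [-26.6 -22.4]
A' [ 0.369 -0.464  0.118] scoop [-0.042  0.084 -0.067] err [ 1.9 13.7] [-12.8 -10.4]
B [ 0.523 -0.532  0.241] scoop [ 0.061 -0.072  0.027] err [0.1 0.8] [-0.7 -0.5]
B' [ 0.429 -0.552  0.153] scoop [-0.046 -0.021 -0.027] err [ -3.8 -17. ] [18.  10.3]
C [ 0.4   -0.574  0.207] scoop [-0.061 -0.018  0.036] err [0.1 0.6] [-0.6 -0.4]
```

View pics/s13c.png

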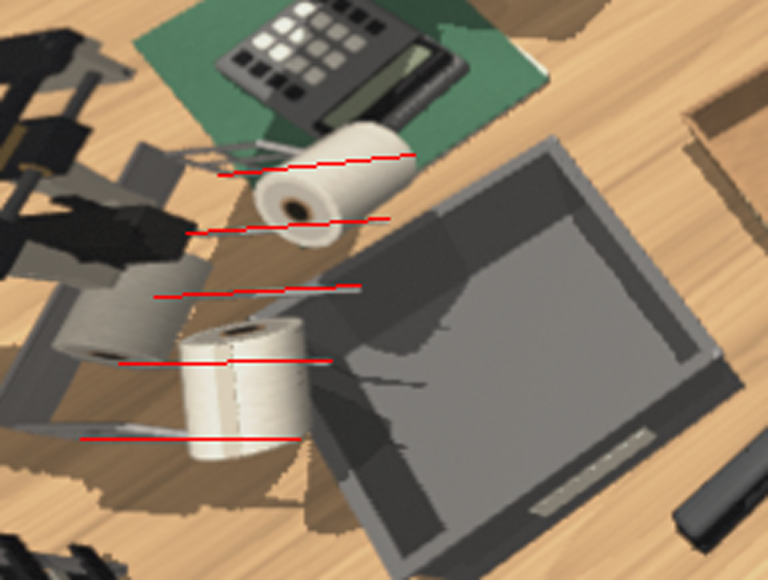

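View pics/d13c.png

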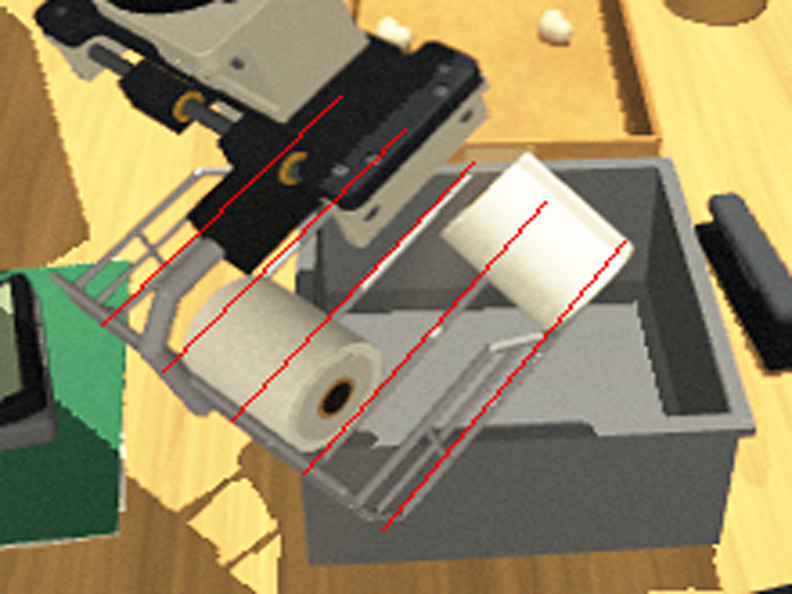

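```bash
cat >> h.py <<'E'
def tcp_for(P,yaw,th):
    t=np.radians(th);u=np.array([np.cos(np.radians(yaw)),np.sin(np.radians(yaw)),0])
    return np.array(P)+u*(-.082*np.cos(t)+.098*np.sin(t))+np.array([0,0,.082*np.sin(t)+.098*np.cos(t)])
def pivot(P,yaw,ths,p0,R0):
    for th in ths:
        t=tcp_for(P,yaw,th);R1=Rsc(yaw,th); d=R0.T@(t-p0)*1000; w=Ro.from_matrix(R0.T@R1).as_rotvec(degrees=True)
        print('{"dx":%.1f,"dy":%.1f,"dz":%.1f,"wx":%.2f,"wy":%.2f,"wz":%.2f,"hand":0},'%(*d,*w)); p0,R0=t,R1
    return p0,R0
E
python3 - <<'E'
from h import *
u=np.array([np.cos(np.radians(44)),np.sin(np.radians(44)),0])
P=np.array([.522,-.432,.135])-.01*u
plan2(tcp_for(P,44,-5),Rsc(44,-5),[.4,.8,1,1,.8,.4])
print()
pivot(P,44,[-2,1,4,7,10],tcp_for(P,44,-5),Rsc(44,-5))
E
```

```text
{"dx":0.1,"dy":1.5,"dz":6.8,"wx":1.37,"wy":0.00,"wz":-0.01,"hand":0},    dq/s 11.2 tilt 18.7 
{"dx":0.1,"dy":3.3,"dz":13.5,"wx":2.74,"wy":0.00,"wz":-0.02,"hand":0},    dq/s 21.6 tilt 16.0 
{"dx":0.1,"dy":5.0,"dz":16.6,"wx":3.43,"wy":0.01,"wz":-0.03,"hand":0},    dq/s 27.2 tilt 12.5 
{"dx":0.1,"dy":6.0,"dz":16.3,"wx":3.43,"wy":0.01,"wz":-0.03,"hand":0},    dq/s 27.2 tilt 9.1 
{"dx":0.1,"dy":5.5,"dz":12.7,"wx":2.74,"wy":0.00,"wz":-0.02,"hand":0},    dq/s 22.4 tilt 6.4 
{"dx":0.1,"dy":3.1,"dz":6.2,"wx":1.37,"wy":0.00,"wz":-0.01,"hand":0},    dq/s 12.0 tilt 5.0 

{"dx":-0.0,"dy":5.2,"dz":-4.2,"wx":3.00,"wy":-0.00,"wz":0.00,"hand":0},
{"dx":0.0,"dy":5.2,"dz":-4.2,"wx":3.00,"wy":-0.00,"wz":-0.00,"hand":0},
{"dx":-0.0,"dy":5.2,"dz":-4.2,"wx":3.00,"wy":-0.00,"wz":0.00,"hand":0},
{"dx":0.0,"dy":5.2,"dz":-4.2,"wx":3.00,"wy":0.00,"wz":0.00,"hand":0},
{"dx":-0.0,"dy":5.2,"dz":-4.2,"wx":3.00,"wy":0.00,"wz":-0.00,"hand":0},
```

```bash
python3 -m crank '[{"dx":0.1,"dy":1.5,"dz":4.5,"wx":1.37,"wy":0,"wz":0,"hand":0},{"dx":0.1,"dy":3.3,"dz":11,"wx":2.74,"wy":0,"wz":0,"hand":0},{"dx":0.1,"dy":5,"dz":14,"wx":3.43,"wy":0,"wz":0,"hand":0},{"dx":0.1,"dy":6,"dz":13.5,"wx":3.43,"wy":0,"wz":0,"hand":0},{"dx":0.1,"dy":5.5,"dz":10,"wx":2.74,"wy":0,"wz":0,"hand":0},{"dx":0.1,"dy":3,"dz":4,"wx":1.37,"wy":0,"wz":0,"hand":0},{"dx":0,"dy":0,"dz":0,"wx":0,"wy":0,"wz":0,"hand":0}]' 60
python3 - <<'E'
from h import *
log()
for n in ["scene","side"]: cv2.imwrite(f"pics/{n}14.png",optics.capture(n))
C=cam("scene");S=cam("side");Rs,o=scoopT()
print("nose",(o+Rs@[.091,0,0]).round(3))
a=cv2.imread('pics/scene14.png');b=cv2.imread('pics/side14.png')
cv2.imwrite('pics/s14c.png',cv2.resize(a[200:400,0:240],None,fx=3.2,fy=2.9,interpolation=cv2.INTER_CUBIC))
cv2.imwrite('pics/d14c.png',cv2.resize(b[220:400,180:400],None,fx=3.6,fy=3.3,interpolation=cv2.INTER_CUBIC))
E
```

```text
time_s: 20.62
tcp_pos: [0.4483, -0.5027, 0.2403]
eef_rot: [175.0, -0.0, 134.0]
contact_force: [-0.0, -0.4, -5.8]
gripper_width: 0.0257
20.625 tcp [ 0.4483 -0.5027  0.2403] rpy [174.98  -0.   134.02] F [-0.  -0.4 -5.8] M [-0.24  0.17 -0.05] w 0.0257 q [-34.7  20.2   4.   -5.2 -72.8  -9.8]
nose [ 0.513 -0.441  0.15 ]
```

View pics/s14c.png

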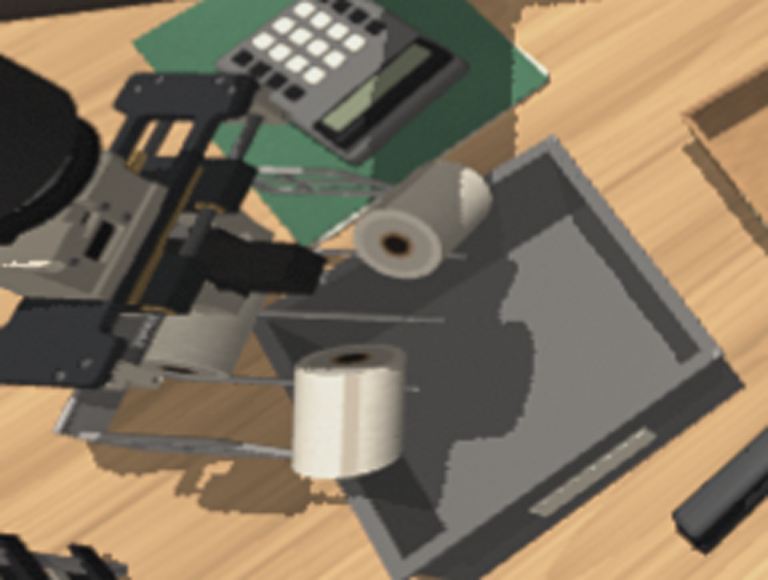

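View pics/d14c.png

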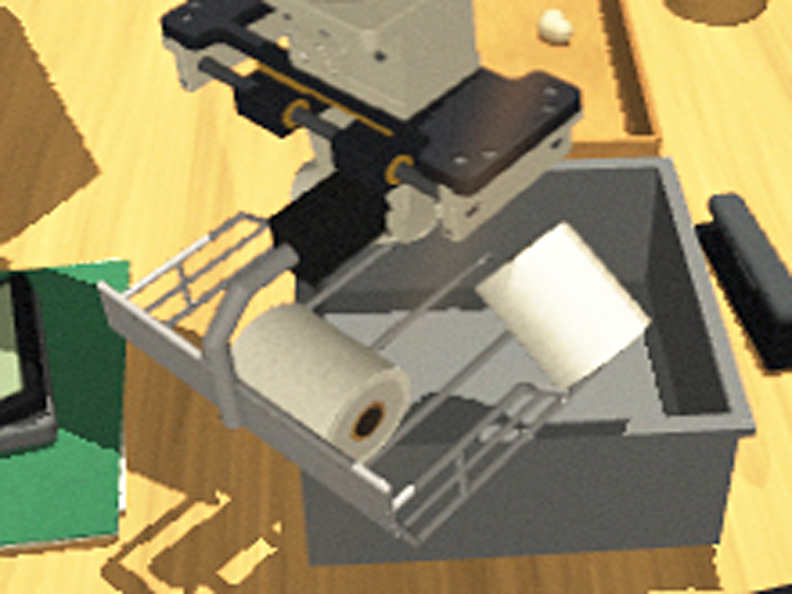

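Run:
```python
from h import *
s=get_state()
u=np.array([np.cos(np.radians(44)),np.sin(np.radians(44)),0])
P1=np.array([.522,-.432,.135])+.01*u
plan2(tcp_for(P1,44,3),Rsc(44,3),[.6,1,1,.6])
pivot(P1,44,[5.5,8,10.5,13,15.5,18],tcp_for(P1,44,3),Rsc(44,3))
```

```text
{"dx":0.1,"dy":6.8,"dz":1.3,"wx":1.51,"wy":0.01,"wz":-0.01,"hand":0},    dq/s 15.2 tilt 3.5 
{"dx":0.1,"dy":11.4,"dz":1.9,"wx":2.51,"wy":0.02,"wz":-0.02,"hand":0},    dq/s 25.6 tilt 1.0 
{"dx":0.1,"dy":11.4,"dz":1.4,"wx":2.51,"wy":0.02,"wz":-0.02,"hand":0},    dq/s 25.6 tilt 1.5 
{"dx":0.0,"dy":6.9,"dz":0.5,"wx":1.51,"wy":0.01,"wz":-0.01,"hand":0},    dq/s 15.2 tilt 3.0 
{"dx":0.0,"dy":4.4,"dz":-3.5,"wx":2.50,"wy":0.00,"wz":0.00,"hand":0},
{"dx":-0.0,"dy":4.4,"dz":-3.5,"wx":2.50,"wy":-0.00,"wz":-0.00,"hand":0},
{"dx":-0.0,"dy":4.4,"dz":-3.5,"wx":2.50,"wy":-0.00,"wz":0.00,"hand":0},
{"dx":0.0,"dy":4.4,"dz":-3.5,"wx":2.50,"wy":0.00,"wz":-0.00,"hand":0},
{"dx":-0.0,"dy":4.4,"dz":-3.5,"wx":2.50,"wy":-0.00,"wz":0.00,"hand":0},
{"dx":-0.0,"dy":4.4,"dz":-3.5,"wx":2.50,"wy":0.00,"wz":-0.00,"hand":0},
```

```bash
python3 -m crank '[{"dx":0.1,"dy":6.8,"dz":1.3,"wx":1.5,"wy":0,"wz":0,"hand":0},{"dx":0.1,"dy":11.4,"dz":1.9,"wx":2.5,"wy":0,"wz":0,"hand":0},{"dx":0.1,"dy":11.4,"dz":1.4,"wx":2.5,"wy":0,"wz":0,"hand":0},{"dx":0,"dy":6.9,"dz":0.5,"wx":1.5,"wy":0,"wz":0,"hand":0},{"dx":0,"dy":4.4,"dz":-3.5,"wx":2.5,"wy":0,"wz":0,"hand":0},{"dx":0,"dy":0,"dz":0,"wx":0,"wy":0,"wz":0,"hand":0},{"dx":0,"dy":0,"dz":0,"wx":0,"wy":0,"wz":0,"hand":0},{"dx":0,"dy":0,"dz":0,"wx":0,"wy":0,"wz":0,"hand":0}]' 60
cat > snap.py <<'E'
from h import *
import sys
t=sys.argv[1]; log()
for n in ["scene","side"]: cv2.imwrite(f"pics/{n}{t}.png",optics.capture(n))
Rs,o=scoopT(); print("nose",(o+Rs@[.091,0,0]).round(3))
a=cv2.imread(f'pics/scene{t}.png');b=cv2.imread(f'pics/side{t}.png')
cv2.imwrite(f'pics/m{t}.png',np.hstack([cv2.resize(a[200:400,0:240],(400,400),interpolation=cv2.INTER_CUBIC),cv2.resize(b[200:400,180:400],(400,400),interpolation=cv2.INTER_CUBIC)]))
E
python3 snap.py 15
```

```text
time_s: 21.72
tcp_pos: [0.4767, -0.4756, 0.2399]
eef_rot: [-174.5, 0.0, 133.8]
contact_force: [-1.1, 0.9, -5.7]
gripper_width: 0.0257
21.725 tcp [ 0.4767 -0.4756  0.2399] rpy [-1.7453e+02  3.0000e-02  1.3385e+02] F [-1.1  0.9 -5.7] M [ 0.49 -0.5   0.05] w 0.0257 q [-25.4  20.2  -0.6   5.4 -71.2 -22.5]
nose [ 0.529 -0.426  0.135]
```

View pics/m15.png

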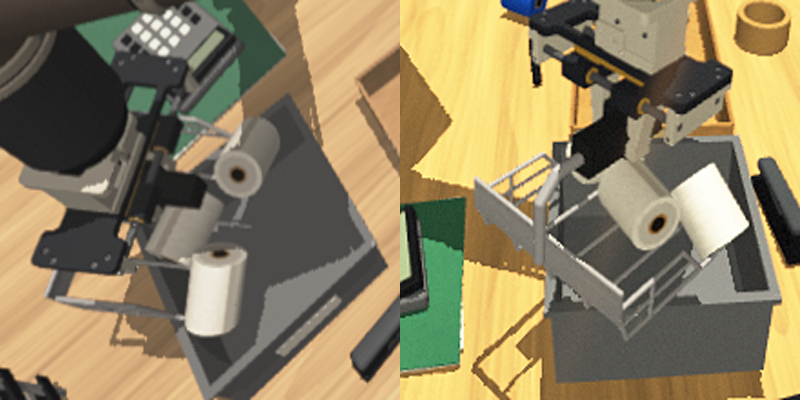

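```bash
python3 -m crank '[{"dx":0,"dy":4.4,"dz":-3.5,"wx":2.5,"wy":0,"wz":0,"hand":0},{"dx":0,"dy":4.4,"dz":-3.5,"wx":2.5,"wy":0,"wz":0,"hand":0},{"dx":0,"dy":4.4,"dz":-3.5,"wx":2.5,"wy":0,"wz":0,"hand":0},{"dx":0,"dy":4.4,"dz":-3.5,"wx":2.5,"wy":0,"wz":0,"hand":0},{"dx":0,"dy":4.4,"dz":-3.5,"wx":2.5,"wy":0,"wz":0,"hand":0},{"dx":0,"dy":4.4,"dz":-3.5,"wx":2.5,"wy":0,"wz":0,"hand":0},{"dx":0,"dy":0,"dz":0,"wx":0,"wy":0,"wz":0,"hand":0},{"dx":0,"dy":0,"dz":0,"wx":0,"wy":0,"wz":0,"hand":0}]' 60
python3 snap.py 16
```

```text
time_s: 22.82
tcp_pos: [0.4988, -0.4545, 0.2551]
eef_rot: [-159.5, 0.0, 133.9]
contact_force: [-0.4, 0.0, -2.8]
gripper_width: 0.0255
22.825 tcp [ 0.4988 -0.4545  0.2551] rpy [-1.5954e+02  3.0000e-02  1.3390e+02] F [-0.4  0.  -2.8] M [ 1.21 -1.35  0.06] w 0.0255 q [-16.2  22.2  -3.4  18.3 -75.6 -36.2]
nose [ 0.529 -0.425  0.135]
```

View pics/m16.png

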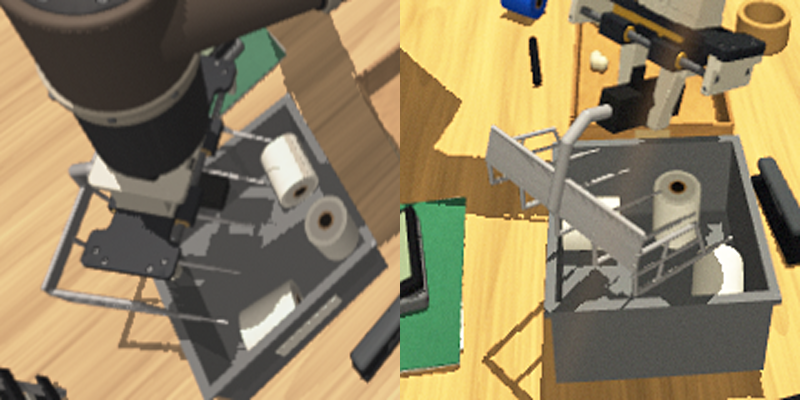

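Run:
```python
from h import *
s=get_state();p=np.array(s["tcp_pos"])
plan2(p+[0,0,.06],toolR(s),[.3,1,1.2]); 
plan2([.493,-.38,.33],Rsc(50,0),[1,1.2,1.2,.9],p0=p+[0,0,.06])
print()
plan2([.493,.4545,.25],Rsc(101.1,0),[.5,.8]+[1]*16+[.7,.4],p0=[.493,-.38,.33],R0=Rsc(50,0))
```

```text
{"dx":-0.0,"dy":-2.5,"dz":-6.7,"wx":0.00,"wy":0.00,"wz":0.00,"hand":0},    dq/s 6.4 tilt 20.5 
{"dx":-0.0,"dy":-8.4,"dz":-22.5,"wx":0.00,"wy":0.00,"wz":0.00,"hand":0},    dq/s 21.6 tilt 20.5 
{"dx":-0.0,"dy":-10.1,"dz":-27.0,"wx":0.00,"wy":0.00,"wz":0.00,"hand":0},    dq/s 25.6 tilt 20.5 
{"dx":13.4,"dy":9.2,"dz":-7.1,"wx":-4.75,"wy":-0.25,"wz":-1.41,"hand":0},    dq/s 48.0 tilt 15.7 
{"dx":15.8,"dy":12.1,"dz":-7.7,"wx":-5.71,"wy":-0.29,"wz":-1.70,"hand":0},    dq/s 39.2 tilt 10.0 
{"dx":15.4,"dy":13.3,"dz":-6.5,"wx":-5.71,"wy":-0.29,"wz":-1.70,"hand":0},    dq/s 40.8 tilt 4.3 
{"dx":11.2,"dy":10.7,"dz":-3.9,"wx":-4.28,"wy":-0.22,"wz":-1.27,"hand":0},    dq/s 31.2 tilt 0.0 

{"dx":14.6,"dy":17.4,"dz":2.2,"wx":0.00,"wy":0.00,"wz":-1.39,"hand":0},    dq/s 146.4 tilt 0.0 
{"dx":22.6,"dy":28.4,"dz":3.5,"wx":0.00,"wy":0.00,"wz":-2.22,"hand":0},    dq/s 28.0 tilt 0.0 
{"dx":26.9,"dy":36.5,"dz":4.3,"wx":0.00,"wy":0.00,"wz":-2.78,"hand":0},    dq/s 37.6 tilt 0.0 
{"dx":25.1,"dy":37.8,"dz":4.3,"wx":0.00,"wy":0.00,"wz":-2.78,"hand":0},    dq/s 40.0 tilt 0.0 
{"dx":23.2,"dy":38.9,"dz":4.3,"wx":
[... 778 characters left out ...]
-2.78,"hand":0},    dq/s 33.6 tilt 0.0 
{"dx":4.6,"dy":45.1,"dz":4.3,"wx":0.00,"wy":0.00,"wz":-2.78,"hand":0},    dq/s 30.4 tilt 0.0 
{"dx":2.4,"dy":45.3,"dz":4.3,"wx":0.00,"wy":0.00,"wz":-2.78,"hand":0},    dq/s 27.2 tilt 0.0 
{"dx":0.2,"dy":45.4,"dz":4.3,"wx":0.00,"wy":0.00,"wz":-2.78,"hand":0},    dq/s 24.8 tilt 0.0 
{"dx":-2.0,"dy":45.3,"dz":4.3,"wx":0.00,"wy":0.00,"wz":-2.78,"hand":0},    dq/s 22.4 tilt 0.0 
{"dx":-4.2,"dy":45.2,"dz":4.3,"wx":0.00,"wy":0.00,"wz":-2.78,"hand":0},    dq/s 25.6 tilt 0.0 
{"dx":-4.4,"dy":31.4,"dz":3.0,"wx":0.00,"wy":0.00,"wz":-1.94,"hand":0},    dq/s 20.0 tilt 0.0 
{"dx":-3.1,"dy":17.9,"dz":1.7,"wx":0.00,"wy":0.00,"wz":-1.11,"hand":0},    dq/s 12.0 tilt 0.0
```

```bash
python3 -m crank '[{"dx":0,"dy":-2.5,"dz":-6.7,"wx":0,"wy":0,"wz":0,"hand":0},{"dx":0,"dy":-8.4,"dz":-22.5,"wx":0,"wy":0,"wz":0,"hand":0},{"dx":0,"dy":-10.1,"dz":-27,"wx":0,"wy":0,"wz":0,"hand":0},{"dx":13.4,"dy":9.2,"dz":-7.1,"wx":-4.75,"wy":-0.25,"wz":-1.41,"hand":0},{"dx":15.8,"dy":12.1,"dz":-7.7,"wx":-5.71,"wy":-0.29,"wz":-1.7,"hand":0},{"dx":15.4,"dy":13.3,"dz":-6.5,"wx":-5.71,"wy":-0.29,"wz":-1.7,"hand":0},{"dx":11.2,"dy":10.7,"dz":-3.9,"wx":-4.28,"wy":-0.22,"wz":-1.27,"hand":0},{"dx":0,"dy":0,"dz":0,"wx":0,"wy":0,"wz":0,"hand":0}]' 60
python3 snap.py 17
```

```text
time_s: 23.92
tcp_pos: [0.4925, -0.3804, 0.3321]
eef_rot: [180.0, 0.1, 140.0]
contact_force: [0.3, -1.2, -2.8]
gripper_width: 0.0259
23.925 tcp [ 0.4925 -0.3804  0.3321] rpy [1.7999e+02 1.5000e-01 1.3996e+02] F [ 0.3 -1.2 -2.8] M [ 0.09 -0.24 -0.03] w 0.0259 q [-19.7  12.8   3.5   0.  -80.5 -20.3]
nose [ 0.545 -0.318  0.232]
```

View pics/m17.png

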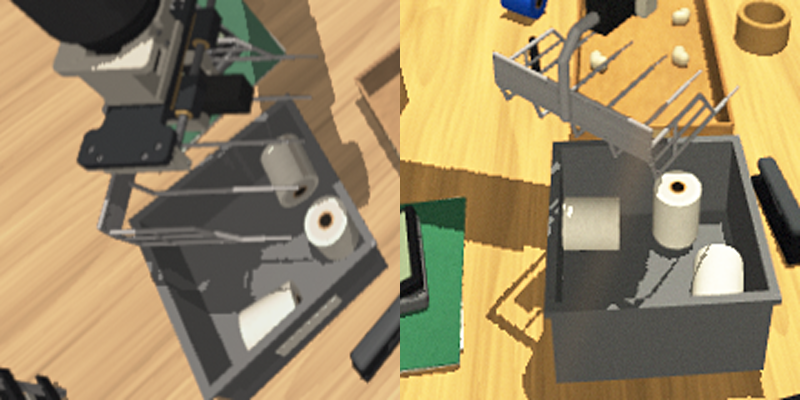

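All three rolls lie in the bin and the scoop is empty. Now I return it to the mat.

```bash
python3 -m crank '[{"dx":14.6,"dy":17.4,"dz":2.2,"wx":0,"wy":0,"wz":-1.39,"hand":0},{"dx":22.6,"dy":28.4,"dz":3.5,"wx":0,"wy":0,"wz":-2.22,"hand":0},{"dx":26.9,"dy":36.5,"dz":4.3,"wx":0,"wy":0,"wz":-2.78,"hand":0},{"dx":25.1,"dy":37.8,"dz":4.3,"wx":0,"wy":0,"wz":-2.78,"hand":0},{"dx":23.2,"dy":38.9,"dz":4.3,"wx":0,"wy":0,"wz":-2.78,"hand":0},{"dx":21.3,"dy":40,"dz":4.3,"wx":0,"wy":0,"wz":-2.78,"hand":0},{"dx":19.4,"dy":41,"dz":4.3,"wx":0,"wy":0,"wz":-2.78,"hand":0},{"dx":17.4,"dy":41.9,"dz":4.3,"wx":0,"wy":0,"wz":-2.78,"hand":0},{"dx":15.3,"dy":42.7,"dz":4.3,"wx":0,"wy":0,"wz":-2.78,"hand":0},{"dx":13.2,"dy":43.4,"dz":4.3,"wx":0,"wy":0,"wz":-2.78,"hand":0}]' 60
python3 -m crank '[{"dx":11.1,"dy":44,"dz":4.3,"wx":0,"wy":0,"wz":-2.78,"hand":0},{"dx":9,"dy":44.5,"dz":4.3,"wx":0,"wy":0,"wz":-2.78,"hand":0},{"dx":6.8,"dy":44.8,"dz":4.3,"wx":0,"wy":0,"wz":-2.78,"hand":0},{"dx":4.6,"dy":45.1,"dz":4.3,"wx":0,"wy":0,"wz":-2.78,"hand":0},{"dx":2.4,"dy":45.3,"dz":4.3,"wx":0,"wy":0,"wz":-2.78,"hand":0},{"dx":0.2,"dy":45.4,"dz":4.3,"wx":0,"wy":0,"wz":-2.78,"hand":0},{"dx":-2,"dy":45.3,"dz":4.3,"wx":0,"wy":0,"wz":-2.78,"hand":0},{"dx":-4.2,"dy":45.2,"dz":4.3,"wx":0,"wy":0,"wz":-2.78,"hand":0},{"dx":-4.4,"dy":31.4,"dz":3,"wx":0,"wy":0,"wz":-1.94,"hand":0},{"dx":-3.1,"dy":17.9,"dz":1.7,"wx":0,"wy":0,"wz":-1.11,"hand":0}]' 60
python3 - <<'E'
from h import *
log()
plan([.493,.4545,.103],Rdown(-168.9),5)
E
```

```text
time_s: 25.28
tcp_pos: [0.4923, 0.0441, 0.2892]
eef_rot: [-179.9, -0.1, 166.1]
contact_force: [1.8, -0.2, -2.6]
gripper_width: 0.026
time_s: 26.52
tcp_pos: [0.4912, 0.4567, 0.249]
eef_rot: [-179.9, -0.1, -168.7]
contact_force: [-0.2, 0.2, -2.4]
gripper_width: 0.0258
26.525 tcp [0.4912 0.4567 0.249 ] rpy [-1.7987e+02 -1.2000e-01 -1.6865e+02] F [-0.2  0.2 -2.4] M [ 0.13  0.04 -0.05] w 0.0258 q [ 59.5  19.6   2.2   0.  -72.8 -48.2]
dx -0.3 dy -0.4 dz 29.2  wx -0.03 wy -0.02 wz 0.05
dx -0.3 dy -0.5 dz 29.2  wx -0.03 wy -0.02 wz 0.05
dx -0.3 dy -0.5 dz 29.2  wx -0.03 wy -0.02 wz 0.05
dx -0.3 dy -0.5 dz 29.2  wx -0.03 wy -0.02 wz 0.05
dx -0.3 dy -0.5 dz 29.2  wx -0.03 wy -0.02 wz 0.05
```

```bash
python3 -m crank '[{"dx":-1,"dy":-1.5,"dz":15,"wx":0,"wy":0,"wz":0,"hand":0},{"dx":0,"dy":0,"dz":35,"wx":0,"wy":0,"wz":0,"hand":0},{"dx":0,"dy":0,"dz":40,"wx":0,"wy":0,"wz":0,"hand":0},{"dx":0,"dy":0,"dz":35,"wx":0,"wy":0,"wz":0,"hand":0},{"dx":0,"dy":0,"dz":15,"wx":0,"wy":0,"wz":0,"hand":0},{"dx":0,"dy":0,"dz":5,"wx":0,"wy":0,"wz":0,"hand":0},{"dx":0,"dy":0,"dz":0,"wx":0,"wy":0,"wz":0,"hand":0},{"dx":0,"dy":0,"dz":0,"wx":0,"wy":0,"wz":0,"hand":0}]' 60
python3 - <<'E'
from h import *
log()
for n in ["scene","side"]: cv2.imwrite(f"pics/{n}18.png",optics.capture(n))
a=cv2.imread('pics/scene18.png')
cv2.imwrite('pics/s18c.png',cv2.resize(a[60:230,330:470],None,fx=4.5,fy=3.5,interpolation=cv2.INTER_CUBIC))
E
```

```text
time_s: 27.52
tcp_pos: [0.494, 0.4543, 0.1071]
eef_rot: [179.9, 0.1, -168.8]
contact_force: [-0.2, 0.1, -3.1]
gripper_width: 0.0258
27.525 tcp [0.494  0.4543 0.1071] rpy [ 1.7991e+02  6.0000e-02 -1.6882e+02] F [-0.2  0.1 -3.1] M [ 0.17 -0.05 -0.01] w 0.0258 q [ 59.2  25.3  -8.4  -0.  -56.1 -48. ]
```

View pics/s18c.png

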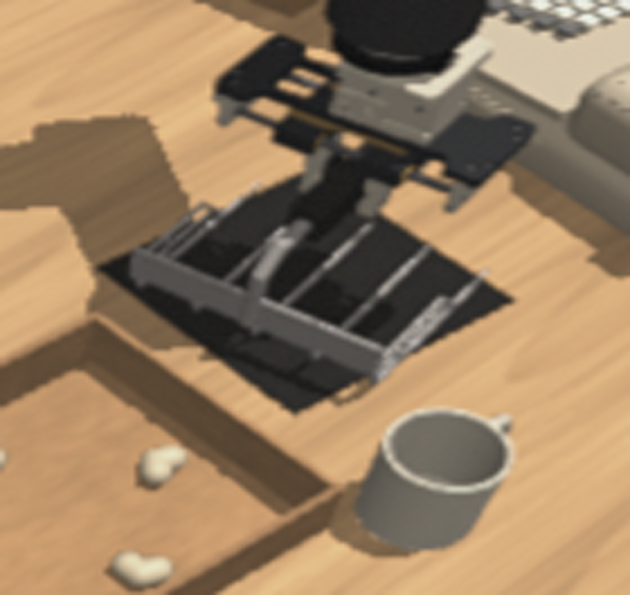

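Six millimetres left; lower to light contact, then release.

```bash
python3 -m crank '[{"dx":0,"dy":0,"dz":4,"wx":0,"wy":0,"wz":0,"hand":0},{"dx":0,"dy":0,"dz":1.8,"wx":0,"wy":0,"wz":0,"hand":0},{"dx":0,"dy":0,"dz":0,"wx":0,"wy":0,"wz":0,"hand":0},{"dx":0,"dy":0,"dz":0,"wx":0,"wy":0,"wz":0,"hand":0}]' 60
python3 -c "
from h import *
log()"
```

```text
time_s: 28.12
tcp_pos: [0.4938, 0.454, 0.101]
eef_rot: [180.0, 0.0, -168.8]
contact_force: [-2.1, -1.1, 5.9]
gripper_width: 0.0256
28.125 tcp [0.4938 0.454  0.101 ] rpy [ 1.7996e+02  3.0000e-02 -1.6880e+02] F [-2.1 -1.1  5.9] M [-0.31  0.79 -0.07] w 0.0256 q [ 59.2  25.6  -8.8  -0.  -55.5 -48. ]
```

```bash
python3 -m crank '[{"dx":0,"dy":0,"dz":0,"wx":0,"wy":0,"wz":0,"hand":60},{"dx":0,"dy":0,"dz":0,"wx":0,"wy":0,"wz":0,"hand":80},{"dx":0,"dy":0,"dz":0,"wx":0,"wy":0,"wz":0,"hand":100},{"dx":0,"dy":0,"dz":0,"wx":0,"wy":0,"wz":0,"hand":100},{"dx":0,"dy":0,"dz":0,"wx":0,"wy":0,"wz":0,"hand":100},{"dx":0,"dy":0,"dz":0,"wx":0,"wy":0,"wz":0,"hand":100},{"dx":0,"dy":0,"dz":0,"wx":0,"wy":0,"wz":0,"hand":100},{"dx":0,"dy":0,"dz":0,"wx":0,"wy":0,"wz":0,"hand":100}]'
python3 -m crank '[{"dx":0,"dy":0,"dz":-10,"wx":0,"wy":0,"wz":0,"hand":100},{"dx":0,"dy":0,"dz":-25,"wx":0,"wy":0,"wz":0,"hand":100},{"dx":0,"dy":0,"dz":-35,"wx":0,"wy":0,"wz":0,"hand":100},{"dx":0,"dy":0,"dz":-35,"wx":0,"wy":0,"wz":0,"hand":100},{"dx":0,"dy":0,"dz":-20,"wx":0,"wy":0,"wz":0,"hand":100},{"dx":0,"dy":0,"dz":0,"wx":0,"wy":0,"wz":0,"hand":100}]'
python3 - <<'E'
from h import *
log()
for n in ["scene","side","wrist"]: cv2.imwrite(f"pics/{n}19.png",optics.capture(n))
for th in ["scoop","mat","roll0","chip0"]:
    for n in ["scene","side"]:
        print(th,n,[(np.round(d["centre"],1).tolist(),round(d["conf"],2)) for d in finder.place_of(th,n)])
E
```

```text
time_s: 29.12
tcp_pos: [0.4935, 0.4536, 0.0998]
eef_rot: [180.0, -0.0, -168.8]
contact_force: [-0.4, 0.3, -0.4]
gripper_width: 0.0873
time_s: 29.88
tcp_pos: [0.4943, 0.4544, 0.2278]
eef_rot: [179.8, 0.2, -168.8]
contact_force: [-0.5, -0.8, -0.6]
gripper_width: 0.0873
29.875 tcp [0.4943 0.4544 0.2278] rpy [ 1.7982e+02  1.5000e-01 -1.6881e+02] F [-0.5 -0.8 -0.6] M [ 0.03 -0.06 -0.03] w 0.0873 q [ 59.2  20.    0.1  -0.  -69.8 -48. ]
scoop scene [([394.4, 138.8], 0.57), ([275.3, 190.1], 0.39)]
scoop side [([288.7, 175.2], 0.64)]
mat scene [([394.9, 137.7], 0.92), ([239.1, 357.9], 0.28)]
mat side [([291.7, 172.2], 0.81), ([289.1, 171.4], 0.36), ([316.4, 343.7], 0.35)]
roll0 scene [([173.6, 283.5], 0.91), ([200.3, 311.3], 0.89), ([162.7, 357.7], 0.68), ([310.9, 147.9], 0.64)]
roll0 side [([284.3, 313.1], 0.75), ([331.5, 306.6], 0.74), ([355.4, 346.4], 0.71), ([250.2, 198.5], 0.63)]
chip0 scene [([365.1, 189.3], 0.67), ([323.2, 245.5], 0.6), ([289.1, 206.6], 0.58), ([323.9, 187.8], 0.47), ([362.3, 223.3], 0.44)]
chip0 side [([316.5, 343.8], 0.7), ([329.5, 227.4], 0.56), ([290.6, 211.4], 0.47), ([333.7, 206.2], 0.38), ([314.6, 197.9], 0.37)]
```

View pics/scene19.png

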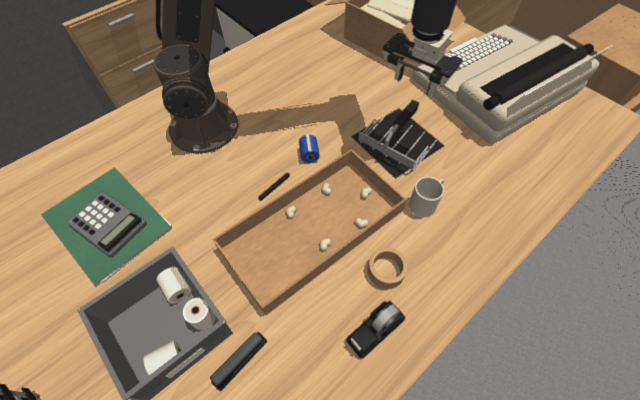

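View pics/side19.png

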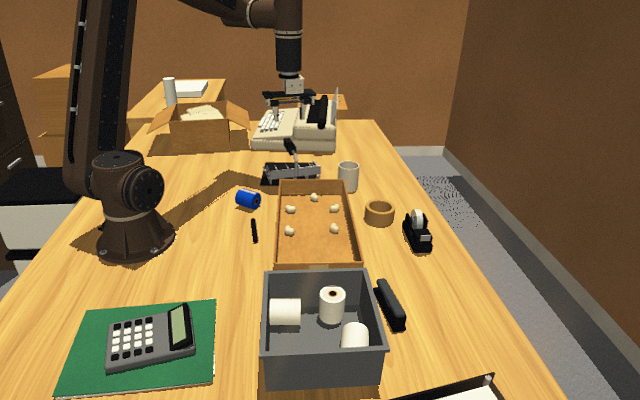

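View pics/wrist19.png

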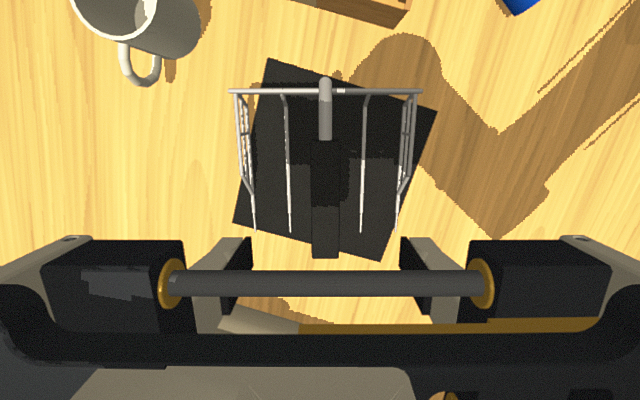

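Run:
```python
from h import *
C=cam("scene");S=cam("side")
for a,b in [((173.6,283.5),(284.3,313.1)),((200.3,311.3),(331.5,306.6)),((162.7,357.7),(355.4,346.4))]:
    X=tri([ray(C,a),ray(S,b)]); print(X.round(3),(X-[.522,-.432,0]).round(3))
print(order.close_job())
```

```text
[ 0.446 -0.364  0.03 ] [-0.076  0.068  0.03 ]
[ 0.556 -0.353  0.032] [0.034 0.079 0.032]
[ 0.591 -0.475  0.033] [ 0.069 -0.043  0.033]
the job is handed in; nothing more can be done
None
```

I scooped up all three white rolls, tipped them into the grey bin, stood the scoop back on its mat, and handed the job in at about 30 s. No verdict came back. The blue roll, which lies outside the tray, was left alone.

- **Rolls:** my last pictures place all three inside the bin, about 30 mm above the desk and within 80 mm of the bin's centre along each axis. One stands on end; the rim is at 115 mm. None showed as moving between pictures.
- **Chips:** all five show in the tray in both fixed cameras, and none is in the bin. One detector hit for a chip lay on the bin, but in the picture only rolls are there.
- **Scoop:** it stands level on the mat within about 1 cm of its starting place, and the gripper is open and clear of it.
- **Other things on the desk:** they look unmoved in the pictures. I did not measure them.

Two things did not go as expected:

- **Rolls on the scoop:** two rolls stayed tilted across the outer wires near the nose while I carried them, instead of rolling back. I kept the nose raised on the way. They came off cleanly when I tipped the scoop about 20° nose-down, 20 mm above the rim.
- **Tray position:** the scene camera put the tray about 5 mm off sideways compared with the wrist camera. I used the wrist camera, and the scoop went in with clearance.

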